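Gauge the sample soap cake, release the batch into the bin and nest the cups

ROBOT

A 7-joint arm with a two-finger parallel gripper is mounted at the origin on the work surface. World frame = base frame: x ahead of the robot, y to its left, z up, the work surface at z = 0. Lengths are in m, angles in rad, forces in N, time in s.
With the tool pointing down it reaches from about 0.35 to 0.9 m from the base axis. Payload 8.1 kg.
Tool frame: the origin (TCP) lies on the centre line of the jaws, within the pads' length; the fingertips stand 11 mm ahead of it and the grasp point (between the pads) lies 8 mm behind it (arm.nose_length is the distance from the TCP to the fingertips, in m); z points along the fingers, y is the line along which they close (so a half turn about z gives the same grasp; the last joint's range is limited). The gripper opens to 92 mm and grips with 3 to 60 N. Pads are 19 mm wide; open, the fingers measure 130 mm over their backs; the gripper's body (75 mm by 190 mm) begins 47 mm behind the grasp point.
Start: joints at [-1.291, 0.434, 0.025, 1.573, -0.012, 1.134, -0.075], TCP at [0.233, 0.58, 0.238] pointing down, gripper open.
Joint ranges: [-2.62, 2.62], [-0.44, 2.09], [-1.27, 1.32], [0.08, 2.57], [-1.32, 4.46], [0.12, 2], [-2.74, 2.74]. Speed limits (rad/s): [2.22, 2.22, 3.01, 3.01, 3.14, 3.14, 3.14].

INTERFACE

Orientations are given as a rotation vector (axis times angle).
In Python, from cell import arm gives the robot as it stands.
- The arm moves only by the tool jog_arm, never from a script. Its argument "moves" is a list of rows, each a list of 4 numbers: the shift along the tool's x, y, z in m, then the turn about the tool's z in rad. In form: [[tx, ty, tz, spin], ...]. A call has 1 to 20 rows; each row is the pose to reach, as a shift and turn from the pose commanded when the call began, along the tool's axes at that moment; what a row does not reach only later rows make up. A row lasts 1/8 s, in which the tool goes at most 62.5 mm and 10.7 degrees, less where a joint would pass 70% of its speed; a pose out of reach is approached as far as the arm can. A call with a gripper value outside its range is refused whole. "hand" is the finger opening in m, from 0 to 0.0918, set as the call begins (left out, the last holds). The fingers move at their own pace and stop on an object; "newtons" is the grip in N (left out, the last holds). Time passes only in rows, so rows that repeat a pose let the fingers close. It gives the time, the measured TCP pose, the force, the opening and the grip force at its end, in the units of the state.
- arm.observe(): the state, without advancing time (a new reading comes with each control period).
- arm.get_image(name): name is "side" or "top"; returns a dict with "color" (420x560x3 uint8, red, green, blue), "z_map" (420x560 float32, m along the optical axis (not along the pixel's ray), 0 where there is no reading), "fx", "fy", "cx", "cy" (pixels), "rvec" (rotation vector, rad) and "tvec" (3), from world to camera coordinates, as OpenCV has them. Camera axes: x right, y down, z forward; pixel columns grow to the right and rows downward; lengths in m; the calibration is good to about 2 mm. A picture is of the moment at which its call begins.
- arm.sign_off(): hands the job in; it is judged then, once.
The state is a dict: "clock": time; "joints": joint angles; "dq": joint speeds; "joint_efforts": joint torques, N m; "position": TCP position; "ee_rot": TCP orientation; "force": force on the tool from outside, world axes, zero at the start; "ft_torque": the same for the moment, N m; "width": opening from 0.0 (shut) to 1.0 (fully open); "gripper_force": force on a finger pad.
Only numpy, scipy, OpenCV 4.12 (cv2) and the standard library are available. Lean on these libraries where they do the work, as an engineer would, in place of code of your own. Each camera call takes 0.05 s, during which the arm holds its last target. There are 200 camera calls.

TASK

Finish this batch of medicated soap. First check the control sample, the cake with the red dot: stand it on the caliper's bed between the jaws, slide the jaws shut on it until they press lightly on it from both sides, hold that for a second, then open the jaws again, leave them open, and set the sample upright on the middle of the porcelain tile; only after the check, tip the chrome tray over the white bin so that all the plain cakes slide off into it, and set the empty tray back down flat on the counter. Also nest the empty steel pouring cups upright inside one another in a single stack standing on the counter; leave the brown jar, the tin scoop and the spatula alone.

Things in the scene. Friction and masses are not known exactly. Their poses are not given: they have to be found in the camera images.
- sample: control sample: yellow soap cake with a red dot on top, a plain disc 52 mm in diameter and 26 mm high, about 55 g, slippery on the tray; origin at the centre of its underside, z up its axis. Starts standing flat on the chrome tray
- cake1: plain yellow soap cake without a dot, same size as the sample (52 mm diameter, 26 mm high), about 55 g; origin at the centre of its underside. Starts standing flat on the tray. Two or three plain cakes are present
- cake2: plain yellow soap cake without a dot, same size as the sample (52 mm diameter, 26 mm high), about 55 g; origin at the centre of its underside. Starts standing flat on the tray. Two or three plain cakes are present
- cake3: plain yellow soap cake without a dot, same size as the sample (52 mm diameter, 26 mm high), about 55 g; origin at the centre of its underside. Starts standing flat on the tray. Two or three plain cakes are present
- tray: chrome sorting tray, about 220 g: flat floor 190 x 190 mm, 3 mm thick, side walls (at y = +-95 mm) 20 mm high, back wall (at x = +95 mm) 36 mm high, open at the pouring lip (x = -95 mm). Origin at the centre of its underside, z up; x points from the lip to the handle. Soap begins to slide on it at about 14 to 20 degrees of tilt
- tray_grip (a point): grip point of the tray's black bar handle: the handle runs from the back wall out along the tray's +x for 80 mm, 14 mm wide (along y) and 12 mm high; this point is on its centre line, 135 mm from the tray's origin and 30 mm above the tray's underside
- tray_lip (a point): middle of the tray's open pouring lip: 95 mm from the tray's origin along its -x, 3 mm up, at floor height
- bin: white enamel stock bin, fixed: open box 180 mm (x) x 160 mm (y) outside, 80 mm high, walls and floor 4 mm; origin at the centre of its underside
- tile: white porcelain pill tile with blue ruled lines, fixed: 110 x 110 mm, 8 mm thick; origin at the centre of its underside
- caliper: bench slide caliper, fixed: grey base plate 140 mm (x) x 300 mm (y) x 12 mm, with a steel beam along its y axis over the plate's -x edge. The jaws reach from the beam along +x and close along y. Origin at the centre of the plate's underside
- gauge_bed (a point): point on top of the caliper's base plate (12 mm above the counter) where the middle of a cake should stand: 17 mm in +x from the middle of the plate, well within the jaws' length, 36 mm in +y from the face of the fixed jaw (a cake standing here clears the fixed jaw by 10 mm). 26 mm are free between such a cake and the beam's slide blocks on the -x side
- fixed_jaw: the caliper's fixed jaw, a steel bar 85 mm long, 14 to 34 mm above the counter; its flat face looks to the caliper's +y. Origin in the plane of that face, at counter height
- carriage (a joint): sliding carriage of the caliper: 0 = jaws shut, up to 0.100 m = fully open; the value is the free gap between the jaw faces (m). It starts anywhere from 20 to 100 mm. It grows towards the caliper's +y, slides with about 1.5 N of friction and stays where it is left unless pushed
- thumb_tab (a point): grip point on the carriage's upright black thumb tab, 60 mm above the counter: the tab is 14 mm thick along the caliper's y, 26 mm wide along x, and stands from 36 to 76 mm above the counter; the steel carriage below it is 36 mm (x) by 70 mm (y). 35 mm in +y from the sliding jaw's face
- jaw: the sliding jaw's sprung contact plate, on two brass pins ahead of the carriage: 80 mm long, 14 to 34 mm above the counter, its flat face looks to the caliper's -y. It gives way up to 8 mm towards the carriage, pressing with 1 N at first touch and 1 N more per millimetre, and stops hard after 8 mm (9 N). Origin in the plane of its face, at counter height
- cup1: empty steel pouring cup, tapered: 43 mm across the foot, 62 mm across the rim, 46 mm high, wall 2.5 mm, about 60 g; origin at the centre of its underside, z up. A cup nested in another stands 12 to 18 mm higher than that one. Three or four cups are present
- cup2: empty steel pouring cup, tapered: 43 mm across the foot, 62 mm across the rim, 46 mm high, wall 2.5 mm, about 60 g; origin at the centre of its underside, z up. A cup nested in another stands 12 to 18 mm higher than that one. Three or four cups are present
- cup3: empty steel pouring cup, tapered: 43 mm across the foot, 62 mm across the rim, 46 mm high, wall 2.5 mm, about 60 g; origin at the centre of its underside, z up. A cup nested in another stands 12 to 18 mm higher than that one. Three or four cups are present
- cup4: empty steel pouring cup, tapered: 43 mm across the foot, 62 mm across the rim, 46 mm high, wall 2.5 mm, about 60 g; origin at the centre of its underside, z up. A cup nested in another stands 12 to 18 mm higher than that one. Three or four cups are present
- jar: brown glass jar with black cap, 80 mm in diameter, 130 mm high; leave it alone. Origin at the centre of its underside
- scoop: tin scoop, trough 90 x 58 mm with a round handle, 170 mm long in all; leave it alone. Origin under the back of its trough
- spatula: ointment spatula lying on the counter, steel blade and dark wooden handle, 190 mm long; leave it alone. Origin under its middle
There are look-alikes about, which are no part of the job. What is shaped like the sample but orange is not meant.

How it is judged:
On the way, in this order (a step that is already met when the one before it is completed fails the run):
1. the sample stands on the caliper's bed between the caliper's jaws and both press lightly on it (1.5 to 12 N) (contact force between jaw and sample between 1.5 and 12 N and contact force between fixed_jaw and sample above 1 N and angle between sample's own z axis and vertical below 0.1 rad and z of sample in the frame of gauge_bed between -0.007 and 0.007 m), for 0.5 s.
2. the tray, with plain cakes on it, is tipped with its lip over the bin (angle between tray's own z axis and vertical above 0.2 rad and x of tray_lip in the frame of bin between -0.12 and 0.12 m and y of tray_lip in the frame of bin between -0.11 and 0.11 m and ((x of cake1 in the frame of tray between -0.105 and 0.095 m and y of cake1 in the frame of tray between -0.095 and 0.095 m and z of cake1 in the frame of tray between -0.03 and 0.03 m) or (x of cake2 in the frame of tray between -0.105 and 0.095 m and y of cake2 in the frame of tray between -0.095 and 0.095 m and z of cake2 in the frame of tray between -0.03 and 0.03 m) or (x of cake3 in the frame of tray between -0.105 and 0.095 m and y of cake3 in the frame of tray between -0.095 and 0.095 m and z of cake3 in the frame of tray between -0.03 and 0.03 m))), for 0.05 s.
At the end, for the whole second after the job is handed in: the sample stands upright on the tile within 35 mm of its middle; every plain cake lies inside the bin; the tray lies flat on the counter; the cups are nested upright in one stack on the counter, their axes within 7 mm of one another; the caliper's jaws stand open; all is at rest (horizontal distance between sample and tile below 0.035 m and z of sample in the frame of tile between 0.005 and 0.013 m and angle between sample's own z axis and vertical below 0.1 rad and linear speed of each of sample, cake1, cake2, cake3, tray, cup1, cup2, cup3, cup4 below 0.02 m/s and x of cake1 in the frame of bin between -0.088 and 0.088 m and y of cake1 in the frame of bin between -0.078 and 0.078 m and z of each of cake1, cake2, cake3 in the frame of bin below 0.075 m and x of cake2 in the frame of bin between -0.088 and 0.088 m and y of cake2 in the frame of bin between -0.078 and 0.078 m and x of cake3 in the frame of bin between -0.088 and 0.088 m and y of cake3 in the frame of bin between -0.078 and 0.078 m and angle between tray's own z axis and vertical below 0.04 rad and height (world z) of tray below 0.006 m and angle between each of cup1, cup2, cup3, cup4's own z axis and vertical below 0.12 rad and horizontal distance between cup1 and cup2 below 0.007 m and distance between cup1 and cup2 below 0.058 m and horizontal distance between each of cup1, cup2 and cup3 below 0.007 m and distance between each of cup1, cup2 and cup3 below 0.058 m and horizontal distance between each of cup1, cup2, cup3 and cup4 below 0.007 m and distance between each of cup1, cup2, cup3 and cup4 below 0.058 m and height (world z) of any of cup1, cup2, cup3, cup4 below 0.006 m and value of joint carriage above 0.048 m); the robot touches nothing.
It fails at once if the jaws squeeze the sample hard (over 30 N) (contact force between jaw and sample above 30 N).
It fails at once if the brown jar is disturbed (distance of jar from where it was at the start of the episode above 0.03 m).
It fails at once if the tin scoop is disturbed (distance of scoop from where it was at the start of the episode above 0.03 m).
It fails at once if the spatula is disturbed (distance of spatula from where it was at the start of the episode above 0.03 m).
Of cake1, cake2, cake3 only 2 to 3 are there at a start; the rules pass over those that are not, and their reading is None.
Of cup1, cup2, cup3, cup4 only 3 to 4 are there at a start; the rules pass over those that are not, and their reading is None.
At some moment in a run one of sample, cup1, cup2, cup3, cup4 may be knocked a few centimetres aside while the robot is not near it.
It also fails if it takes over 208 s, if anything falls off the work surface, if the arm or the gripper's body presses on something with over 40 N, if the wrist force passes 120 N, or if a joint passes its speed limit or range.

## Working session

There is one attempt and no reset: what is moved stays moved. The work goes in short steps, Python scripts to look and compute and a tool call to move; the robot and the scene stay as the last step left them, time stands still between calls to the robot, and variables do not carry over. Pictures are saved under pics/ and viewed, at most 14 in all, crops included, and the job is handed in when it is done.

Besides the shell and the picture viewer there is one more tool, called after "Emit:" by a JSON object that holds its "method" and its "body". jog_arm: Moves the arm, as the interface text tells. Its arguments: {"type":"object","properties":{"moves":{"type":"array"},"hand":{"type":"number"},"newtons":{"type":"number"}},"required":["moves"]}

```bash
ls; mkdir -p pics; cat > h.py <<'E'
import numpy as np, cv2
from cell import arm
def get(n):
    im=arm.get_image(n); im['R']=cv2.Rodrigues(np.array(im['rvec'],float))[0]; im['t']=np.array(im['tvec'],float).ravel(); return im
def cloud(im):
    z=im['z_map']; v,u=np.mgrid[:z.shape[0],:z.shape[1]]
    P=np.stack([(u-im['cx'])/im['fx']*z,(v-im['cy'])/im['fy']*z,z],-1)
    W=(P-im['t'])@im['R']; W[z==0]=np.nan; return W
def ray(im,u,v,h):
    d=im['R'].T@np.array([(u-im['cx'])/im['fx'],(v-im['cy'])/im['fy'],1]); o=-im['R'].T@im['t']
    return o+d*(h-o[2])/d[2]
def save(im,name,box=None,s=1):
    c=im['color'][...,::-1]
    if box: c=c[box[1]:box[3],box[0]:box[2]]
    cv2.imwrite('pics/'+name,cv2.resize(c,None,fx=s,fy=s))
E
python3 - <<'E'
from h import *
for n in('top','side'):
    im=get(n); save(im,n+'0.png',s=1.42); print(n,im['fx'],im['cx'],im['cy'],-im['R'].T@im['t'],im['R'][2])
print(arm.observe())
E
```

```text
pics
top 428.4027622313959 281.23039769945746 211.6198739750703 [0.42434334 0.10775487 1.40878288] [ 0.12014969 -0.01445035 -0.99265061]
side 403.8280240291682 285.4313960174512 209.67397550123454 [ 0.16306479 -0.57605949  0.9978378 ] [ 0.3239318   0.54545787 -0.77300964]
{'clock': 0.1, 'joints': array([-1.29057408,  0.43514226,  0.02495905,  1.57398088, -0.01158053,
        1.13401267, -0.07513088]), 'dq': array([-0.00136138, -0.00131871, -0.00245016, -0.00134696, -0.00180465,
       -0.00131289,  0.00116892]), 'joint_efforts': array([ 2.54426668e-03, -6.69121027e+01,  9.87582989e-01, -3.15139568e+01,
       -6.06241403e-02,  3.73921415e-02,  3.78538937e-05]), 'position': array([0.23334512, 0.57933673, 0.2370399 ]), 'ee_rot': array([-5.97767110e-01, -3.08406651e+00,  2.18748160e-03]), 'force': array([ 0.75213582, -1.45445843,  0.1988323 ]), 'ft_torque': array([0.04815685, 0.0641121 , 0.00329821]), 'gripper_force': 0.0, 'width': 0.9984979657562463}
```

View pics/top0.png

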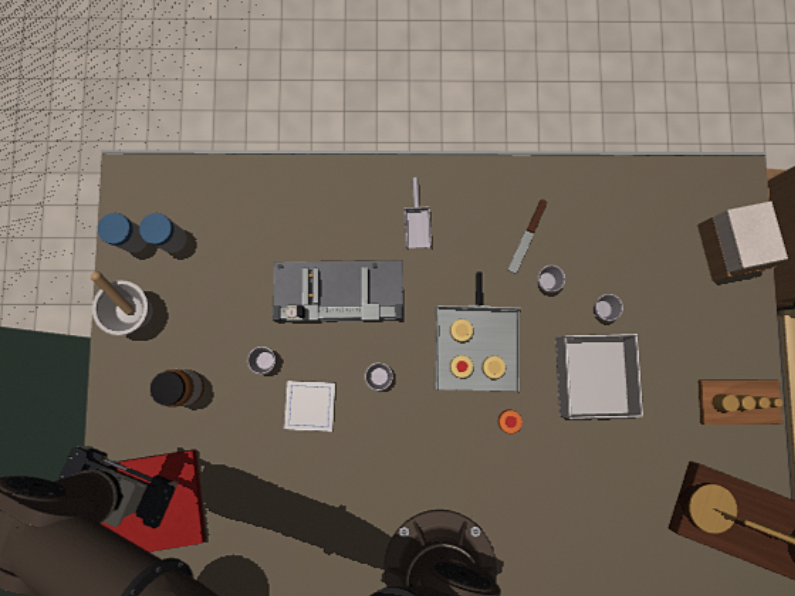

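View pics/side0.png

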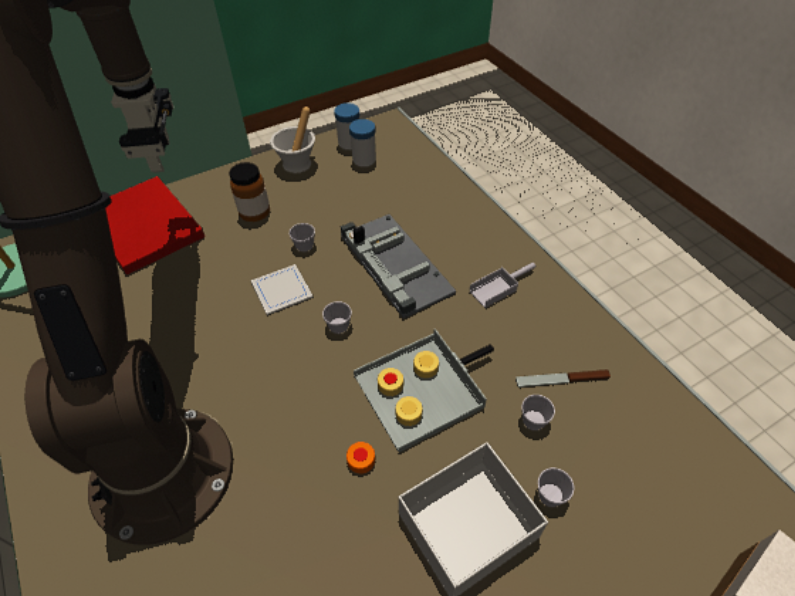

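The top view shows (1.42x pixels) the sample at (461,366), plain cakes at (461,330) and (495,367), and cups at (551,279), (608,308), (263,360) and (379,377). The tray handle is at (480,288), the bin at (600,377), the tile at (310,406), and the caliper at (338,290) with its tab at left, jaws wide open. The side view agrees.

```bash
cat > m.py <<'E'
from h import *
def hsv(im): return cv2.cvtColor(im['color'],cv2.COLOR_RGB2HSV)
def cups(ims,cents):
    # rim points: cloud between 41..50mm near the guess, circle = minEnclosingCircle
    out=[]
    for c in cents:
        pts=[]
        r=[]
        for im in ims:
            W=cloud(im); d=np.hypot(W[...,0]-c[0],W[...,1]-c[1]); m=(d<.05)&(W[...,2]>.038)&(W[...,2]<.056)
            P=W[m]
            if len(P)>5:
                (x,y),rr=cv2.minEnclosingCircle((P[:,:2]*1000).astype(np.float32)); r.append((round(x),round(y),round(rr,1),round(np.nanmax(P[:,2])*1000)))
        out.append(r)
    return out
def blobs(im,mask,h,amin=60):
    n,l,s,c=cv2.connectedComponentsWithStats(mask.astype(np.uint8)); W=cloud(im); o=[]
    for i in range(1,n):
        if s[i,4]>amin:
            o.append((c[i].round(1),s[i,4],(ray(im,*c[i],h)*1000).round(),(np.nanmedian(W[l==i],0)*1000).round()))
    return o
E
python3 - <<'E'
from m import *
ims=[get('top'),get('side')]
for im in ims:
    H=hsv(im); h,s,v=H[...,0],H[...,1],H[...,2]
    W=cloud(im); inb=(W[...,0]>.2)&(W[...,0]<.8)&(np.abs(W[...,1])<.55)
    print('yellow',*blobs(im,inb&(h>18)&(h<32)&(s>110)&(v>120)&(W[...,2]>.01),.029),sep='\n ')
    print('red',*blobs(im,inb&((h<5)|(h>172))&(s>150)&(v>100)&(W[...,2]>.01),.029,15),sep='\n ')
    print('dark',*blobs(im,inb&(v<45)&(W[...,2]>.025),.036,20),sep='\n ')
t=ims[0]; W=cloud(t)
g=[ray(t,u/1.42,v/1.42,.046)[:2] for u,v in((551,279),(608,308),(263,360),(379,377))]
print(np.round(g,3)); print(*cups(ims,g),sep='\n')
def rect(name,u,v,rad,lo,hi):
  for im,n in zip(ims,'ts'):
    W=cloud(im); c=ray(t,u/1.42,v/1.42,(lo+hi)/2)
    m=(np.hypot(W[...,0]-c[0],W[...,1]-c[1])<rad)&(W[...,2]>lo)&(W[...,2]<hi)
    P=(W[m][:,:2]*1000).astype(np.float32)
    r=cv2.minAreaRect(P); print(name,n,np.round(r[0]),np.round(r[1]),round(r[2],1),'z',(np.nanmedian(W[m][:,2])*1000).round(1),len(P))
rect('tile',310,406,.085,.0045,.02)
rect('bin',600,377,.14,.07,.09)
rect('handle',480,285,.03,.022,.045)
rect('tab',290,311,.03,.06,.09)
rect('plate',338,290,.18,.007,.0135)
rect('fixedjaw',366,285,.035,.028,.040)
rect('slidejaw',310,285,.035,.028,.040)
E
```

```text
yellow
 (array([324.9, 232.1]), np.int32(177), array([525., -53.,  29.]), array([525., -53.,  29.]))
 (array([325.1, 257.8]), np.int32(114), array([442., -53.,  29.]), array([441., -54.,  29.]))
 (array([347.5, 258.1]), np.int32(191), array([ 441., -125.,   29.]), array([ 441., -125.,   29.]))
red
 (array([324.9, 257.5]), np.int32(42), array([443., -52.,  29.]), array([443., -52.,  30.]))
 (array([359.4, 296.7]), np.int32(49), array([ 319., -160.,   29.]), array([ 318., -160.,   27.]))
 (array([134.8, 331.5]), np.int32(26), array([215., 546.,  29.]), array([215., 545.,  31.]))
dark
 (array([337., 204.]), np.int32(87), array([615., -93.,  36.]), array([612., -93.,  35.]))
 (array([211.4, 219.1]), np.int32(49), array([567., 312.,  36.]), array([563., 306.,  75.]))
 (array([133.1, 272.5]), np.int32(40), array([397., 556.,  36.]), array([400., 535.,  94.]))
 (array([127. , 273.2]), np.int32(81), array([395., 575.,  36.]), array([398., 543., 129.]))
 (array([109.2, 346.2]), np.int32(459), array([172., 621.,  36.]), array([227., 511., 334.]))
 (array([ 76.2, 374.3]), np.int32(2824), array(
[... 1407 characters left out ...]
)]
[(421, 135, 30.5, 54), (416, 136, 31.6, 48)]
tile t [352. 288.] [157. 161.] 82.2 z 8.2 1146
tile s [344. 284.] [130. 121.] 87.6 z 7.9 861
bin t [ 421. -355.] [180. 163.] 1.6 z 78.6 416
bin s [ 418. -355.] [181. 161.] 1.3 z 78.6 792
handle t [627. -94.] [14. 57.] 89.6 z 34.9 89
handle s [626. -95.] [13. 58.] 88.9 z 34.6 99
tab t [564. 308.] [14. 23.] 88.6 z 75.9 40
tab s [561. 308.] [16. 26.] 85.5 z 72.7 44
plate t [619. 228.] [339. 331.] 53.4 z 10.9 1645
plate s [591. 231.] [193. 309.] 2.0 z 10.9 1288
fixedjaw t [627. 168.] [69. 10.] 0.3 z 34.3 80
fixedjaw s [626. 170.] [67. 20.] 4.9 z 33.0 83
slidejaw t [626. 291.] [66. 36.] 0.9 z 33.8 166
slidejaw s [626. 291.] [37. 68.] 88.8 z 32.7 141
```

```bash
python3 - <<'E'
from m import *
t=get('top'); save(t,'cal.png',(180,170,300,300),5)
E
```

```text
(no output)
```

View pics/cal.png

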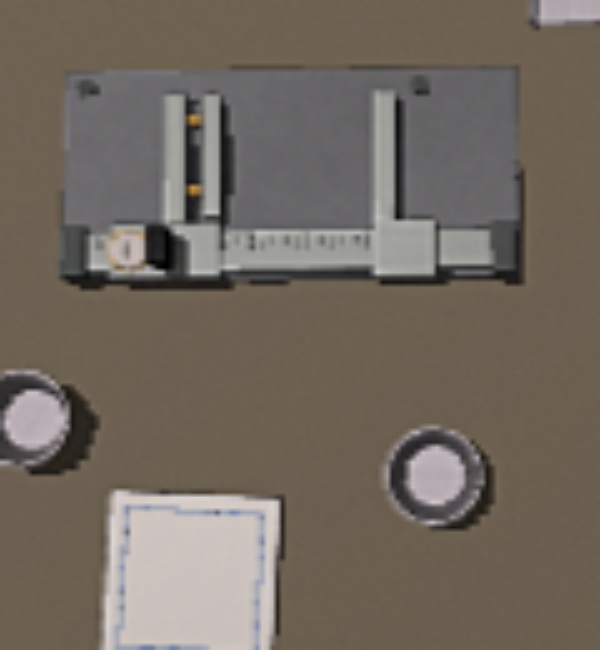

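The crop shows the sliding jaw's face at crop x≈221, the fixed jaw's face at x≈373, the plate from x=65 to 520 and y=69 to 280, and the thumb tab at about (160,247).

```bash
python3 - <<'E'
from m import *
t,s=get('top'),get('side')
f=lambda u,v,h:(ray(t,180+u/5-.4,170+v/5-.4,h)*1000).round(1)
print('slide',f(221,120,.034),f(221,200,.034),'fixed',f(373,110,.034),f(373,200,.034))
print('plate',*[f(u,v,.012) for u,v in((65,70),(520,68),(522,278),(62,282))])
for im in(t,s):
    H=hsv(im); W=cloud(im)
    near=(np.hypot(W[...,0]-.345,W[...,1]-.285)<.1)
    m=near&(H[...,1]<50)&(H[...,2]>150)&(W[...,2]<.03)
    n,l,st,c=cv2.connectedComponentsWithStats(m.astype(np.uint8)); i=1+st[1:,4].argmax()
    P=(W[l==i][:,:2]*1000).astype(np.float32); r=cv2.minAreaRect(P); print('tile',r,np.nanmedian(W[l==i][:,2]))
    # jaws: row profile of z>28mm along y for x in .61...65
    m=(W[...,0]>.605)&(W[...,0]<.66)&(W[...,1]>.13)&(W[...,1]<.35)&(W[...,2]>.031)&(W[...,2]<.045)
    y=np.sort(W[m][:,1]*1000); k=np.where(np.diff(y)>5)[0]; print('jaw y', [(round(a[0]),round(a[-1])) for a in np.split(y,k+1)])
    m=(np.abs(W[...,1]+.093)<.15)&(W[...,0]>.35)&(W[...,0]<.6)&(W[...,2]>.001)&(W[...,2]<.03)
    r=cv2.minAreaRect((W[m][:,:2]*1000).astype(np.float32)); print('tray',r)
R=cv2.Rodrigues(arm.observe()['ee_rot'])[0]; print(R.round(3))
E
```

```text
slide [649.8 273.9  34. ] [597.5 273.2  34. ] fixed [656.3 175.4  34. ] [597.4 175.1  34. ]
plate [686.8 379.8  12. ] [688.2  79.3  12. ] [548.6  78.5  12. ] [546.4 378.6  12. ]
tile ((354.560546875, 292.2667236328125), (108.31450653076172, 107.79849243164062), 87.24728393554688) 0.008492387862758506
jaw y [(163, 173), (273, 283), (289, 290), (295, 309)]
tray ((475.55255126953125, -93.50274658203125), (299.1633605957031, 248.92315673828125), 89.91993713378906)
tile ((350.6853332519531, 293.0640563964844), (114.18933868408203, 108.85394287109375), 87.43427276611328) 0.00790012063977087
jaw y [(160, 176), (272, 286), (294, 311)]
tray ((475.0841064453125, -93.13510131835938), (299.46746826171875, 249.59417724609375), 89.92023468017578)
[[-0.928  0.374 -0.   ]
 [ 0.374  0.928 -0.   ]
 [-0.    -0.    -1.   ]]
```

```bash
cat > d.py <<'E'
# usage: python3 d.py x,y,z[,psi] ... (mm, deg; psi = heading of tool x) -> rows from present pose
import sys; from h import *
o=arm.observe(); R=cv2.Rodrigues(o['ee_rot'])[0]; p=o['position']
psi0=np.degrees(np.arctan2(R[1,0],R[0,0]))
print('t',round(o['clock'],1),'pos',(p*1000).round(1),'psi',round(psi0,1),'F',o['force'].round(1),'w',round(o['width']*91.8,1),'gf',round(o['gripper_force'],1),'q',o['joints'].round(2))
for a in sys.argv[1:]:
    v=[float(k) for k in a.split(',')]; d=R.T@(np.array(v[:3])/1000-p); s=0
    if len(v)>3: s=-np.radians((v[3]-psi0+180)%360-180)
    print(a,[*d.round(4).tolist(),round(s,3)])
E
python3 d.py 440.5,-53,120,90
```

```text
t 0.3 pos [233.5 579.7 237.5] psi 158.1 F [0.3 0.  0. ] w 91.7 gf 0.0 q [-1.29  0.43  0.03  1.57 -0.01  1.13 -0.08]
440.5,-53,120,90 [-0.4284, -0.5095, 0.1178, np.float64(1.188)]
```

Emit:
{"method": "jog_arm", "body": {"moves": [[-0.05,-0.06,0.0,0.15],[-0.09,-0.11,0.0,0.3],[-0.13,-0.16,0.0,0.45],[-0.17,-0.21,0.0,0.6],[-0.21,-0.26,0.0,0.75],[-0.26,-0.31,0.0,0.9],[-0.3,-0.36,0.02,1.05],[-0.35,-0.41,0.04,1.188],[-0.39,-0.46,0.08,1.188],[-0.4284,-0.5095,0.1178,1.188],[-0.4284,-0.5095,0.1178,1.188],[-0.4284,-0.5095,0.1178,1.188],[-0.4284,-0.5095,0.1178,1.188]], "hand": 0.062, "newtons": 10}}

```text
clock: 1.98
position: [0.4404, -0.0528, 0.1199]
ee_rot: [-2.222, -2.22, 0.001]
force: [-0.4, 1.2, 0.2]
width: 0.674
gripper_force: 0.0
```

```bash
python3 d.py 440.5,-53,17,90; python3 - <<'E'
from m import *
for n in('top','side'):
    im=get(n); H=hsv(im); h,s,v=H[...,0],H[...,1],H[...,2]; W=cloud(im)
    inb=(W[...,0]>.36)&(W[...,0]<.6)&(W[...,1]>-.2)&(W[...,1]<.05)
    print('red',*blobs(im,inb&((h<5)|(h>172))&(s>150)&(v>100)&(W[...,2]>.01),.029,15),sep='\n ')
    if n=='side': save(im,'s1.png',(170,170,400,340),3)
E
```

```text
t 2.0 pos [440.4 -52.8 119.9] psi 89.9 F [-0.4  1.2  0.2] w 61.8 gf 0.0 q [-0.44  0.32  0.55  2.17 -0.25  0.71  0.28]
440.5,-53,17,90 [-0.0002, 0.0002, 0.1029, np.float64(-0.001)]
red
red
 (array([273.4, 265.1]), np.int32(26), array([438., -48.,  29.]), array([439., -48.,  29.]))
```

View pics/s1.png

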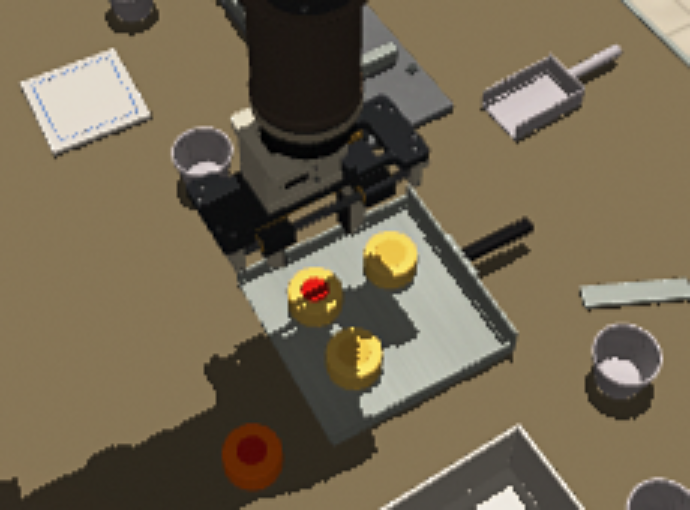

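The side crop shows the gripper above the sample (crop 315,290), with fingers along x and clear of the neighbouring cake at (390,260).

Emit:
{"method": "jog_arm", "body": {"moves": [[0,0,0.03,0],[0,0,0.06,0],[0,0,0.085,0],[0,0,0.1,0],[0,0,0.103,0],[0,0,0.103,0]]}}

```text
clock: 2.82
position: [0.441, -0.0525, 0.0175]
ee_rot: [2.221, 2.222, 0.001]
force: [-0.1, -0.4, -0.2]
width: 0.68
gripper_force: 0.0
```

Emit:
{"method": "jog_arm", "body": {"moves": [[0,0,0,0],[0,0,0,0],[0,0,0,0],[0,0,0,0],[0,0,0,0]], "hand": 0.03, "newtons": 10}}

```text
clock: 3.45
position: [0.441, -0.0528, 0.0175]
ee_rot: [2.221, 2.221, 0.002]
force: [0.3, 0.2, 7.5]
width: 0.565
gripper_force: 10.0
```

```bash
python3 d.py 440.5,-53,110,90 633,211,110,90
```

```text
t 3.5 pos [441.  -52.8  17.5] psi 90.0 F [0.3 0.2 7.5] w 51.9 gf 10.0 q [-0.3   0.51  0.39  2.25 -0.44  0.45  0.45]
440.5,-53,110,90 [-0.0002, -0.0004, -0.0925, np.float64(-0.0)]
633,211,110,90 [0.2639, 0.1921, -0.0921, np.float64(-0.0)]
```

Emit:
{"method": "jog_arm", "body": {"moves": [[0,0,-0.02,0],[0,0,-0.05,0],[0,0,-0.08,0],[0.02,0.015,-0.092,0],[0.055,0.04,-0.092,0],[0.095,0.07,-0.092,0],[0.135,0.1,-0.092,0],[0.175,0.13,-0.092,0],[0.215,0.157,-0.092,0],[0.245,0.18,-0.092,0],[0.26,0.19,-0.092,0],[0.264,0.192,-0.092,0],[0.264,0.192,-0.092,0],[0.264,0.192,-0.092,0]]}}

```text
clock: 5.2
position: [0.6321, 0.2099, 0.1091]
ee_rot: [2.223, 2.22, -0.001]
force: [-0.3, 0.3, -0.1]
width: 0.566
gripper_force: 10.0
```

```bash
python3 d.py 633,211,26.5,90; python3 - <<'E'
from m import *
im=get('side'); save(im,'s2.png',(200,110,400,260),3.5)
E
```

```text
t 5.2 pos [632.1 209.9 109.1] psi 89.9 F [-0.3  0.3 -0.1] w 51.9 gf 10.0 q [-0.72  0.66  0.5   1.63 -0.37  0.95 -0.08]
633,211,26.5,90 [0.0011, 0.0009, 0.0826, np.float64(-0.001)]
```

View pics/s2.png

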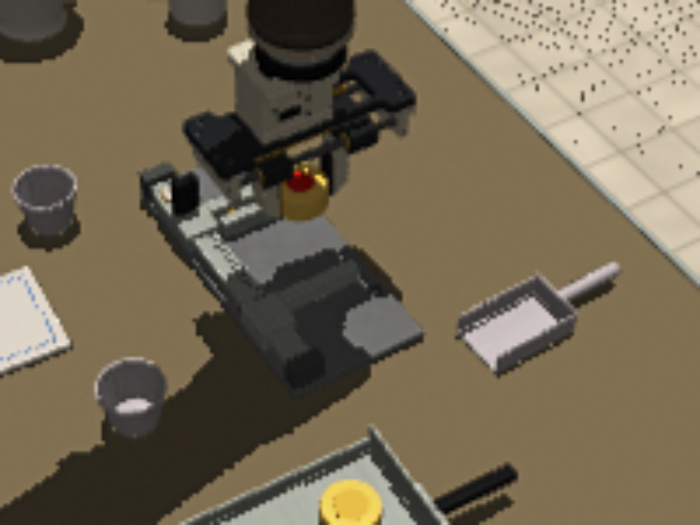

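The side crop shows the sample held upright at crop (300,195), above the bed between the jaws.

Emit:
{"method": "jog_arm", "body": {"moves": [[0.0005,0.0005,0.03,0],[0.0005,0.0005,0.055,0],[0.0005,0.0005,0.072,0],[0.0005,0.0005,0.079,0],[0.0005,0.0005,0.081,0],[0.0005,0.0005,0.082,0],[0.0005,0.0005,0.082,0]]}}

```text
clock: 6.12
position: [0.6334, 0.2117, 0.0275]
ee_rot: [2.221, 2.221, 0.001]
force: [0.3, 0.5, -0.9]
width: 0.562
gripper_force: 10.0
```

Emit:
{"method": "jog_arm", "body": {"moves": [[0,0,0.0005,0],[0,0,0.001,0],[0,0,0.001,0]]}}

```text
clock: 6.5
position: [0.6333, 0.2117, 0.0267]
ee_rot: [2.221, 2.221, 0.001]
force: [-2.2, 0.4, 5.4]
width: 0.57
gripper_force: 10.0
```

Emit:
{"method": "jog_arm", "body": {"moves": [[0,0,0,0],[0,0,0,0],[0,0,-0.01,0],[0,0,-0.03,0],[0,0,-0.06,0],[0,0,-0.09,0],[0,0,-0.11,0],[0,0,-0.11,0]], "hand": 0.06}}

```text
clock: 7.5
position: [0.6341, 0.2119, 0.1382]
ee_rot: [2.221, 2.22, 0.005]
force: [0.3, -0.4, 0.1]
width: 0.653
gripper_force: 0.0
```

```bash
python3 d.py 561.5,308,130,180 561.5,308,50,180; python3 - <<'E'
from m import *
for n in('top','side'):
    im=get(n); H=hsv(im); h,s,v=H[...,0],H[...,1],H[...,2]; W=cloud(im)
    inb=(W[...,0]>.5)&(W[...,0]<.75)&(W[...,1]>.1)&(W[...,1]<.35)
    print('red',*blobs(im,inb&((h<5)|(h>172))&(s>150)&(v>100)&(W[...,2]>.01),.038,10),sep='\n ')
E
```

```text
t 7.5 pos [634.1 211.9 138.2] psi 90.0 F [ 0.3 -0.4  0.1] w 60.0 gf 0.0 q [-0.73  0.63  0.52  1.6  -0.36  1.   -0.1 ]
561.5,308,130,180 [0.0961, -0.0727, 0.0081, np.float64(-1.571)]
561.5,308,50,180 [0.096, -0.0729, 0.0881, np.float64(-1.571)]
red
red
 (array([284.9, 179.3]), np.int32(22), array([629., 213.,  38.]), array([629., 213.,  38.]))
```

Emit:
{"method": "jog_arm", "body": {"moves": [[0.02,-0.015,0,-0.18],[0.04,-0.03,0,-0.36],[0.06,-0.045,0,-0.54],[0.08,-0.06,0,-0.72],[0.096,-0.0728,0,-0.9],[0.096,-0.0728,0,-1.08],[0.096,-0.0728,0,-1.26],[0.096,-0.0728,0,-1.44],[0.096,-0.0728,0,-1.571],[0.096,-0.0728,0,-1.571],[0.096,-0.0728,0,-1.571]], "hand": 0.05}}

```text
clock: 8.98
position: [0.5599, 0.3074, 0.1352]
ee_rot: [-0.005, -3.14, 0.001]
force: [0.2, 0.2, 0.6]
width: 0.542
gripper_force: 0.0
```

```bash
python3 d.py 561.5,308,52,180; python3 - <<'E'
from m import *
im=get('side'); save(im,'s3.png',(200,110,360,230),4.5)
E
```

```text
t 9.0 pos [559.9 307.4 135.2] psi 179.8 F [0.2 0.2 0.6] w 49.7 gf 0.0 q [-0.65  0.55  0.1   1.66 -0.07  0.94  1.04]
561.5,308,52,180 [-0.0017, 0.0006, 0.0832, np.float64(-0.003)]
```

View pics/s3.png

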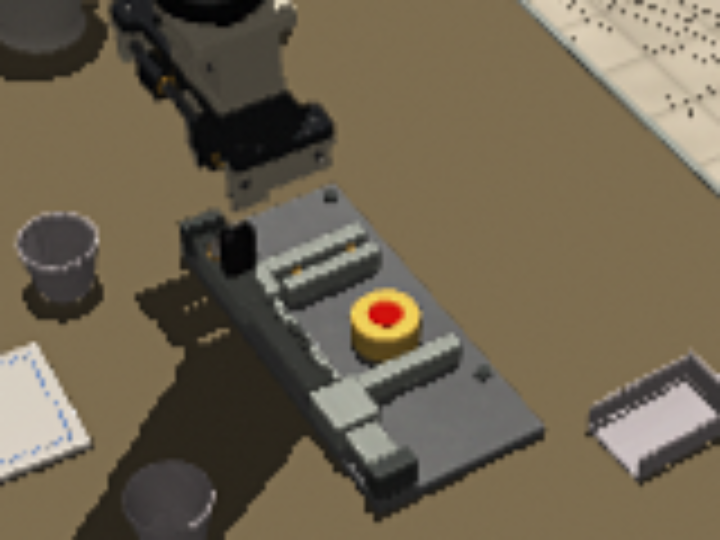

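The sample stands upright between the open jaws at crop (385,320), and the gripper is over the tab at (238,248).

Emit:
{"method": "jog_arm", "body": {"moves": [[-0.0015,0.0006,0.03,0],[-0.0015,0.0006,0.055,0],[-0.0015,0.0006,0.075,0],[-0.0015,0.0006,0.082,0],[-0.0015,0.0006,0.082,0],[-0.0015,0.0006,0.082,0]]}}

```text
clock: 9.78
position: [0.5623, 0.3085, 0.0549]
ee_rot: [0.0, 3.14, 0.001]
force: [-1.2, 0.4, -1.2]
width: 0.544
gripper_force: 0.0
```

Emit:
{"method": "jog_arm", "body": {"moves": [[0,0,0,0],[0,0,0,0],[0,0,0,0],[0,0,0,0],[0,0,0,0]], "hand": 0.0, "newtons": 15}}

```text
clock: 10.4
position: [0.5618, 0.3083, 0.054]
ee_rot: [-0.001, 3.141, 0.0]
force: [-0.1, 0.1, 1.4]
width: 0.152
gripper_force: 15.0
```

```bash
python3 d.py 561.5,270,52,180
```

```text
t 10.4 pos [561.8 308.3  54. ] psi -180.0 F [-0.1  0.1  1.4] w 14.0 gf 15.0 q [-0.64  0.65  0.09  1.72 -0.08  0.78  1.05]
561.5,270,52,180 [0.0003, -0.0383, 0.002, np.float64(0.0)]
```

Emit:
{"method": "jog_arm", "body": {"moves": [[0,-0.004,0,0],[0,-0.009,0,0],[0,-0.014,0,0],[0,-0.019,0,0],[0,-0.024,0,0],[0,-0.028,0,0],[0,-0.032,0,0],[0,-0.035,0,0],[0,-0.038,0,0],[0,-0.041,0,0],[0,-0.043,0,0],[0,-0.045,0,0],[0,-0.045,0,0]]}}

```text
clock: 12.02
position: [0.5623, 0.2627, 0.054]
ee_rot: [0.0, 3.141, -0.0]
force: [5.5, 0.4, -2.2]
width: 0.151
gripper_force: 15.0
```

Emit:
{"method": "jog_arm", "body": {"moves": [[0,-0.001,0,0],[0,-0.002,0,0],[0,-0.002,0,0]]}}

```text
clock: 12.4
position: [0.5622, 0.2611, 0.054]
ee_rot: [0.0, 3.141, 0.0]
force: [5.6, 1.2, -2.9]
width: 0.153
gripper_force: 15.0
```

Emit:
{"method": "jog_arm", "body": {"moves": [[0,-0.001,0,0],[0,-0.002,0,0],[0,-0.002,0,0]]}}

```text
clock: 12.78
position: [0.5623, 0.2598, 0.054]
ee_rot: [-0.001, 3.14, 0.001]
force: [5.9, 3.9, -4.0]
width: 0.153
gripper_force: 15.0
```

Emit:
{"method": "jog_arm", "body": {"moves": [[0,-0.0015,0,0],[0,-0.0015,0,0],[0,-0.0015,0,0],[0,-0.0015,0,0],[0,-0.0015,0,0],[0,-0.0015,0,0],[0,-0.0015,0,0],[0,-0.0015,0,0],[0,-0.0015,0,0],[0,-0.0015,0,0]]}}

```text
clock: 14.02
position: [0.5623, 0.2586, 0.054]
ee_rot: [-0.001, 3.14, 0.002]
force: [5.5, 4.2, -4.2]
width: 0.157
gripper_force: 15.0
```

```bash
python3 d.py; python3 - <<'E'
from m import *
im=get('side'); save(im,'s4.png',(200,110,360,230),4.5)
E
```

```text
t 14.0 pos [562.3 258.6  54. ] psi -180.0 F [ 5.5  4.2 -4.2] w 14.4 gf 15.0 q [-0.57  0.62  0.08  1.78 -0.07  0.75  1.12]
```

View pics/s4.png

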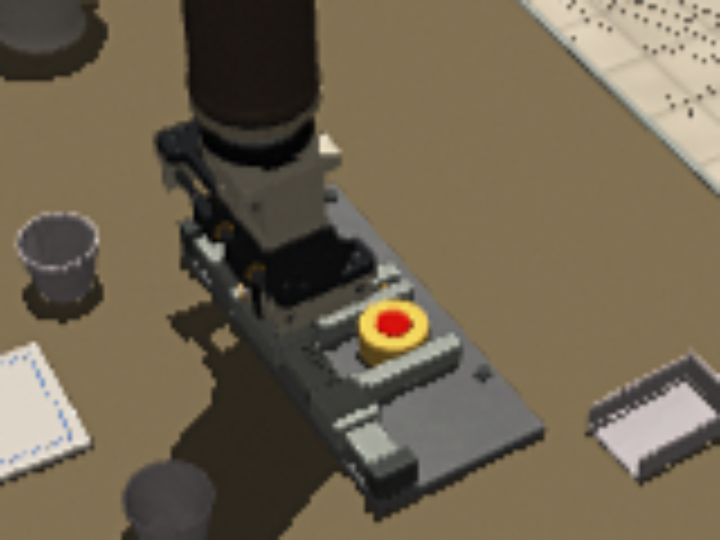

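The sample now touches both jaws (crop 393,325) and is still upright. I'll add a millimetre for margin, hold, then open the jaws.

Emit:
{"method": "jog_arm", "body": {"moves": [[0,-0.001,0,0],[0,-0.001,0,0],[0,-0.001,0,0],[0,-0.001,0,0],[0,-0.001,0,0],[0,-0.001,0,0],[0,-0.001,0,0],[0,-0.001,0,0]]}}

```text
clock: 15.08
position: [0.5623, 0.258, 0.054]
ee_rot: [-0.002, 3.14, 0.003]
force: [5.9, 4.2, -5.1]
width: 0.153
gripper_force: 15.0
```

Emit:
{"method": "jog_arm", "body": {"moves": [[0,0.004,0,0],[0,0.009,0,0],[0,0.014,0,0],[0,0.019,0,0],[0,0.024,0,0],[0,0.029,0,0],[0,0.034,0,0],[0,0.039,0,0],[0,0.043,0,0],[0,0.046,0,0],[0,0.048,0,0],[0,0.048,0,0]]}}

```text
clock: 16.58
position: [0.5617, 0.3052, 0.054]
ee_rot: [-0.001, 3.141, 0.001]
force: [3.7, 0.8, -0.6]
width: 0.155
gripper_force: 15.0
```

Emit:
{"method": "jog_arm", "body": {"moves": [[0,0,0,0],[0,0,0,0],[0,0,0,0],[0,0,-0.02,0],[0,0,-0.05,0],[0,0,-0.08,0],[0,0,-0.09,0],[0,0,-0.09,0]], "hand": 0.05}}

```text
clock: 17.58
position: [0.5617, 0.3048, 0.144]
ee_rot: [-0.0, 3.141, 0.001]
force: [-0.1, -0.2, -0.0]
width: 0.542
gripper_force: 0.0
```

```bash
python3 - <<'E'
from m import *
for n in('top','side'):
    im=get(n); H=hsv(im); h,s,v=H[...,0],H[...,1],H[...,2]; W=cloud(im)
    inb=(W[...,0]>.5)&(W[...,0]<.75)&(W[...,1]>.1)&(W[...,1]<.35)
    print('red',*blobs(im,inb&((h<5)|(h>172))&(s>150)&(v>100)&(W[...,2]>.01),.038,10),sep='\n ')
    m=(W[...,0]>.605)&(W[...,0]<.66)&(W[...,1]>.13)&(W[...,1]<.35)&(W[...,2]>.031)&(W[...,2]<.045)
    y=np.sort(W[m][:,1]*1000); k=np.where(np.diff(y)>5)[0]; print('jaw y', [(round(a[0]),round(a[-1])) for a in np.split(y,k+1)])
E
python3 d.py 632,203,130,90
```

```text
red
 (array([246. , 198.2]), np.int32(44), array([634., 202.,  38.]), array([634., 202.,  40.]))
jaw y [(163, 225), (270, 283), (292, 306)]
red
 (array([286.8, 181.7]), np.int32(28), array([629., 201.,  38.]), array([629., 201.,  38.]))
jaw y [(158, 227), (270, 284), (292, 308)]
t 17.7 pos [561.1 304.4 142.7] psi -180.0 F [-0.2  0.2 -0.5] w 49.8 gf 0.0 q [-0.65  0.54  0.1   1.65 -0.07  0.95  1.05]
632,203,130,90 [-0.071, -0.1014, 0.0127, np.float64(1.571)]
```

Emit:
{"method": "jog_arm", "body": {"moves": [[-0.01,-0.015,0,0.18],[-0.02,-0.03,0,0.36],[-0.03,-0.045,0,0.54],[-0.04,-0.06,0,0.72],[-0.05,-0.075,0,0.9],[-0.06,-0.09,0,1.08],[-0.071,-0.1015,0,1.26],[-0.071,-0.1015,0,1.44],[-0.071,-0.1015,0,1.571],[-0.071,-0.1015,0,1.571],[-0.071,-0.1015,0.02,1.571],[-0.071,-0.1015,0.02,1.571]], "hand": 0.062, "newtons": 10}}

```text
clock: 19.18
position: [0.6311, 0.2029, 0.1213]
ee_rot: [-2.218, -2.222, 0.006]
force: [0.1, -1.3, -0.4]
width: 0.674
gripper_force: 0.0
```

```bash
python3 d.py 631.5,202,26.5,90
```

```text
t 19.2 pos [631.1 202.9 121.3] psi 90.1 F [ 0.1 -1.3 -0.4] w 61.9 gf 0.0 q [-0.71  0.64  0.51  1.63 -0.36  0.97 -0.08]
631.5,202,26.5,90 [-0.0008, 0.0008, 0.0948, np.float64(0.002)]
```

Emit:
{"method": "jog_arm", "body": {"moves": [[-0.0008,0.0005,0.03,0],[-0.0008,0.0005,0.06,0],[-0.0008,0.0005,0.085,0],[-0.0008,0.0005,0.093,0],[-0.0008,0.0005,0.094,0],[-0.0008,0.0005,0.094,0]]}}

```text
clock: 19.92
position: [0.634, 0.2025, 0.031]
ee_rot: [2.221, 2.221, 0.002]
force: [0.1, -0.3, 0.6]
width: 0.676
gripper_force: 0.0
```

Emit:
{"method": "jog_arm", "body": {"moves": [[0,0,0,0],[0,0,0,0],[0,0,0,0],[0,0,0,0],[0,0,-0.02,0],[0,0,-0.05,0],[0,0,-0.08,0],[0,0,-0.1,0],[0,0,-0.1,0]], "hand": 0.03}}

```text
clock: 21.05
position: [0.6343, 0.2026, 0.1319]
ee_rot: [2.221, 2.221, 0.005]
force: [-0.0, -0.3, -1.5]
width: 0.564
gripper_force: 10.0
```

```bash
python3 d.py 352.5,292.5,110,90
```

```text
t 21.1 pos [634.3 202.6 131.9] psi 90.0 F [-0.  -0.3 -1.5] w 51.7 gf 10.0 q [-0.72  0.63  0.52  1.62 -0.36  0.99 -0.08]
352.5,292.5,110,90 [0.0898, -0.2818, 0.0212, np.float64(-0.0)]
```

Emit:
{"method": "jog_arm", "body": {"moves": [[0.01,-0.03,0,0],[0.022,-0.07,0,0],[0.035,-0.11,0,0],[0.048,-0.15,0.005,0],[0.06,-0.19,0.01,0],[0.073,-0.23,0.015,0],[0.083,-0.26,0.021,0],[0.088,-0.276,0.021,0],[0.09,-0.282,0.021,0],[0.09,-0.282,0.021,0],[0.09,-0.282,0.021,0]]}}

```text
clock: 22.42
position: [0.3525, 0.2922, 0.1091]
ee_rot: [2.223, 2.219, 0.001]
force: [0.2, 0.2, -0.5]
width: 0.564
gripper_force: 10.0
```

```bash
python3 d.py 352.5,292.5,25,90; python3 - <<'E'
from m import *
im=get('side'); W=cloud(im); H=hsv(im); m=(H[...,0]>18)&(H[...,0]<32)&(H[...,1]>110)&(H[...,2]>90)&(W[...,2]>.045)&(W[...,1]>.2)&(W[...,2]<.2)
print(np.nanmin(W[m],0),np.nanmax(W[m],0),m.sum()); save(im,'s5.png',(150,100,300,230),4.5)
E
```

```text
t 22.4 pos [352.5 292.2 109.1] psi 89.9 F [ 0.2  0.2 -0.5] w 51.7 gf 10.0 q [-1.23  0.36  0.54  2.15 -0.29  0.7  -0.5 ]
352.5,292.5,25,90 [0.0003, -0.0001, 0.0841, np.float64(-0.001)]
[0.32700068 0.26507635 0.09366193] [0.37356844 0.31733744 0.12037539] 38
```

View pics/s5.png

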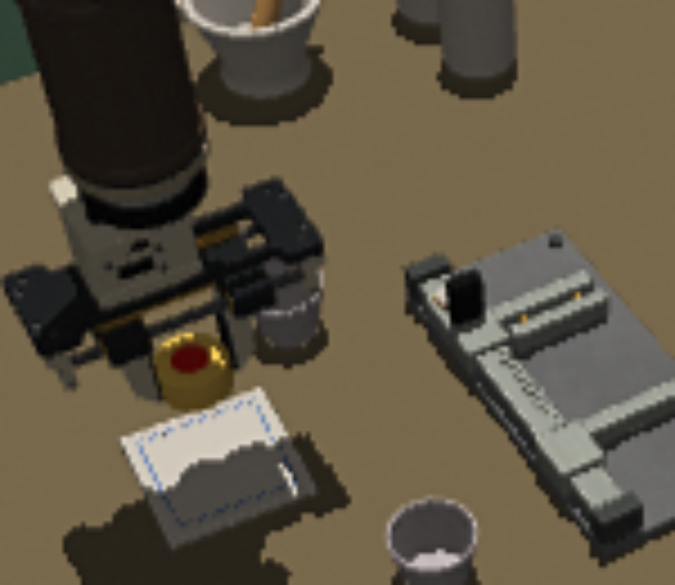

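The sample is held upright over the tile (crop 195,370), the cup at (290,310) is out of the way, and the jaws stand open.

Emit:
{"method": "jog_arm", "body": {"moves": [[0,0,0.03,0],[0,0,0.055,0],[0,0,0.073,0],[0,0,0.081,0],[0,0,0.083,0],[0,0,0.084,0],[0,0,0.0845,0],[0,0,0.0845,0]]}}

```text
clock: 23.48
position: [0.3516, 0.2922, 0.0253]
ee_rot: [-2.222, -2.22, -0.001]
force: [-2.3, -3.5, 6.9]
width: 0.561
gripper_force: 10.0
```

```bash
python3 d.py 352.5,292.5,23.8,90
```

```text
t 23.5 pos [351.6 292.2  25.3] psi 90.0 F [-2.3 -3.5  6.9] w 51.5 gf 10.0 q [-1.12  0.51  0.41  2.21 -0.43  0.49 -0.37]
352.5,292.5,23.8,90 [0.0003, 0.0009, 0.0015, np.float64(-0.001)]
```

Contact is felt (6.9 N), so I'll release and rise.

Emit:
{"method": "jog_arm", "body": {"moves": [[0,0,0,0],[0,0,0,0],[0,0,0,0],[0,0,-0.01,0],[0,0,-0.03,0],[0,0,-0.06,0],[0,0,-0.1,0],[0,0,-0.13,0],[0,0,-0.13,0]], "hand": 0.064}}

```text
clock: 24.6
position: [0.3522, 0.2934, 0.1568]
ee_rot: [-2.221, -2.221, -0.007]
force: [-0.3, 0.0, -0.3]
width: 0.694
gripper_force: 0.0
```

```bash
cat > look.py <<'E'
from m import *
# find cups: cells of cloud at 42..56 mm (rim), clustered; sample dot
ims=[get('top'),get('side')]
for n,im in zip('ts',ims):
    W=cloud(im); H=hsv(im); h,s,v=H[...,0],H[...,1],H[...,2]
    inb=(W[...,0]>.25)&(W[...,0]<.75)&(W[...,1]>.2)&(W[...,1]<.4)
    print(n,'sample',[(b[2],b[3]) for b in blobs(im,inb&((h<5)|(h>172))&(s>150)&(v>100)&(W[...,2]<.06),.034,8)])
g=[(.640,-.257),(.573,-.386),(.455,.397),(.4185,.1355)]
print(*cups(ims,g),sep='\n')
E
python3 look.py; python3 d.py
```

```text
t sample []
s sample [(array([348., 292.,  34.]), array([348., 292.,  34.]))]
[(641, -258, 30.8, 52), (639, -258, 31.4, 49)]
[(574, -388, 31.7, 52), (573, -386, 31.7, 49)]
[(458, 396, 30.5, 51), (452, 397, 32.5, 50)]
[(445, 128, 30.3, 54), (442, 129, 31.5, 51)]
t 24.7 pos [351.  292.5 154.6] psi 90.0 F [ 0.2  0.1 -0.4] w 64.4 gf 0.0 q [-1.29  0.29  0.6   2.11 -0.22  0.81 -0.56]
```

One cup was knocked aside: cup4 is now at (443.5,128.5). The sample is on the tile. I'll stack onto cup4, starting with cup3.

```bash
python3 d.py 455.5,397,120,90 455.5,397,45,90
```

```text
t 24.7 pos [351.  292.5 154.6] psi 90.0 F [ 0.2  0.1 -0.4] w 64.4 gf 0.0 q [-1.29  0.29  0.6   2.11 -0.22  0.81 -0.56]
455.5,397,120,90 [0.1044, 0.1045, 0.0347, np.float64(0.0)]
455.5,397,45,90 [0.1044, 0.1045, 0.1097, np.float64(0.0)]
```

Emit:
{"method": "jog_arm", "body": {"moves": [[0.04,0.04,0,0],[0.08,0.08,0.01,0],[0.1045,0.1045,0.03,0],[0.1045,0.1045,0.035,0],[0.1045,0.1045,0.04,0],[0.1045,0.1045,0.07,0],[0.1045,0.1045,0.095,0],[0.1045,0.1045,0.107,0],[0.1045,0.1045,0.11,0],[0.1045,0.1045,0.11,0],[0.1045,0.1045,0.11,0]], "hand": 0.0915}}

```text
clock: 26.08
position: [0.4562, 0.3973, 0.0453]
ee_rot: [-2.222, -2.221, -0.002]
force: [-0.2, -0.2, -0.1]
width: 0.998
gripper_force: 0.0
```

Emit:
{"method": "jog_arm", "body": {"moves": [[0,0,0,0],[0,0,0,0],[0,0,0,0],[0,0,0,0],[0,0,0,0],[0,0,0,0],[0,0,-0.02,0],[0,0,-0.05,0],[0,0,-0.09,0],[0,0,-0.11,0],[0,0,-0.11,0]], "hand": 0.045, "newtons": 12}}

```text
clock: 27.45
position: [0.4567, 0.3976, 0.157]
ee_rot: [-2.221, -2.221, -0.006]
force: [-0.4, -0.1, -0.7]
width: 0.66
gripper_force: 12.0
```

```bash
python3 d.py 443.5,128.5,150,90; python3 look.py|tail -1
```

```text
t 27.4 pos [456.7 397.6 157. ] psi 90.0 F [-0.4 -0.1 -0.7] w 60.6 gf 12.0 q [-1.19  0.52  0.57  1.76 -0.33  0.96 -0.49]
443.5,128.5,150,90 [-0.2691, -0.0132, 0.0062, np.float64(-0.0)]
[(445, 128, 30.4, 51), (443, 129, 32.0, 48)]
```

Emit:
{"method": "jog_arm", "body": {"moves": [[-0.03,0,0,0],[-0.07,-0.003,0,0],[-0.11,-0.006,0,0],[-0.15,-0.008,0,0],[-0.19,-0.01,0,0],[-0.23,-0.012,0,0],[-0.258,-0.013,0.005,0],[-0.2685,-0.013,0.01,0],[-0.2685,-0.013,0.01,0],[-0.2685,-0.013,0.03,0],[-0.2685,-0.013,0.055,0],[-0.2685,-0.013,0.075,0],[-0.2685,-0.013,0.085,0],[-0.2685,-0.013,0.09,0],[-0.2685,-0.013,0.092,0],[-0.2685,-0.013,0.092,0]]}}

```text
clock: 29.55
position: [0.4431, 0.1286, 0.0628]
ee_rot: [2.221, 2.221, 0.001]
force: [-0.2, -0.1, -0.8]
width: 0.662
gripper_force: 12.0
```

```bash
python3 d.py 443.5,128.5,60,90; python3 - <<'E'
from m import *
im=get('side'); save(im,'s6.png',(180,140,320,260),4.5)
E
```

```text
t 29.6 pos [443.1 128.6  62.8] psi 90.0 F [-0.2 -0.1 -0.8] w 60.8 gf 12.0 q [-0.8   0.46  0.52  2.18 -0.41  0.59  0.02]
443.5,128.5,60,90 [-0.0001, 0.0004, 0.0028, np.float64(-0.0)]
```

View pics/s6.png

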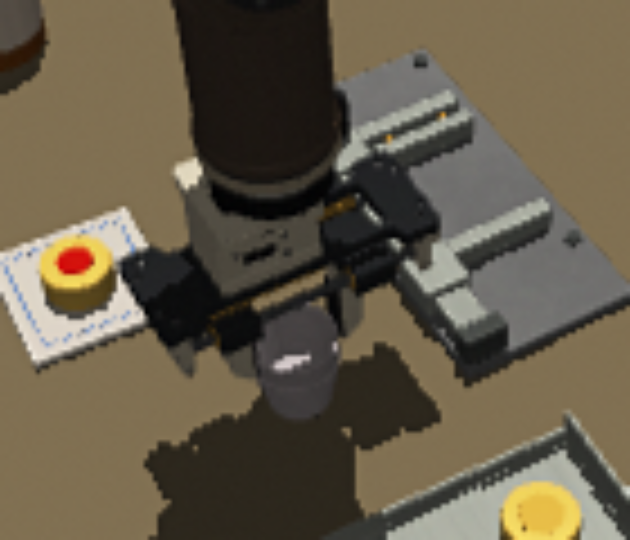

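The cup is inside the base cup (crop 300,350), nearly seated, and the sample is in the middle of the tile at (75,265). I'll lower until contact.

Emit:
{"method": "jog_arm", "body": {"moves": [[0,0,0.0015,0],[0,0,0.003,0],[0,0,0.0045,0],[0,0,0.0045,0]]}}

```text
clock: 30.1
position: [0.4436, 0.1287, 0.0589]
ee_rot: [2.222, 2.221, 0.003]
force: [-1.7, 0.3, 15.4]
width: 0.667
gripper_force: 12.0
```

Seated. Release and go to cup1.

Emit:
{"method": "jog_arm", "body": {"moves": [[0,0,-0.001,0],[0,0,-0.001,0],[0,0,-0.001,0],[0,0,-0.001,0],[0,0,-0.02,0],[0,0,-0.05,0],[0,0,-0.09,0],[0,0,-0.1,0],[0,0,-0.1,0]], "hand": 0.0915}}

```text
clock: 31.22
position: [0.4428, 0.1288, 0.1581]
ee_rot: [-2.221, -2.222, -0.002]
force: [0.8, 0.4, -0.2]
width: 0.999
gripper_force: 0.0
```

```bash
python3 d.py 640,-258,160,90 640,-258,45,90; python3 - <<'E'
from m import *
ims=[get('top'),get('side')]
print(*cups(ims,[(.64,-.258),(.573,-.387)]))
for im in ims:
    W=cloud(im); d=np.hypot(W[...,0]-.4435,W[...,1]-.1285); m=(d<.05)&(W[...,2]>.02)&(W[...,2]<.075); P=W[m]
    for lo,hi in((.035,.05),(.055,.075)):
        Q=P[(P[:,2]>lo)&(P[:,2]<hi)]
        if len(Q): print(lo,cv2.minEnclosingCircle((Q[:,:2]*1000).astype(np.float32)),Q[:,2].max())
E
```

```text
t 31.2 pos [442.8 128.8 158.1] psi 90.0 F [ 0.8  0.4 -0.2] w 91.7 gf 0.0 q [-0.92  0.29  0.65  2.1  -0.24  0.82 -0.12]
640,-258,160,90 [-0.3868, 0.197, -0.0021, np.float64(0.0)]
640,-258,45,90 [-0.387, 0.1969, 0.1129, np.float64(0.0)]
[(642, -259, 31.0, 51), (639, -257, 31.4, 48)] [(575, -388, 31.5, 52), (573, -385, 31.1, 50)]
0.035 ((440.6164855957031, 126.79296112060547), 30.529870986938477) 0.04992380285035776
0.055 ((441.2616271972656, 128.74525451660156), 30.86081314086914) 0.06651523471677465
```

Emit:
{"method": "jog_arm", "body": {"moves": [[-0.05,0.025,0,0],[-0.1,0.05,0,0],[-0.15,0.075,0,0],[-0.2,0.1,0,0],[-0.25,0.127,0,0],[-0.3,0.153,0,0],[-0.35,0.178,0,0],[-0.38,0.193,0,0],[-0.387,0.197,0,0],[-0.387,0.197,0,0],[-0.387,0.197,0.03,0],[-0.387,0.197,0.06,0],[-0.387,0.197,0.09,0],[-0.387,0.197,0.108,0],[-0.387,0.197,0.113,0],[-0.387,0.197,0.113,0],[-0.387,0.197,0.113,0]]}}

```text
clock: 33.45
position: [0.6404, -0.2589, 0.0461]
ee_rot: [2.22, 2.22, 0.001]
force: [-0.6, 0.3, 0.1]
width: 0.997
gripper_force: 0.0
```

Emit:
{"method": "jog_arm", "body": {"moves": [[0,0,0,0],[0,0,0,0],[0,0,0,0],[0,0,0,0],[0,0,0,0],[0,0,0,0],[0,0,-0.02,0],[0,0,-0.05,0],[0,0,-0.09,0],[0,0,-0.115,0],[0,0,-0.115,0]], "hand": 0.045}}

```text
clock: 34.83
position: [0.6409, -0.2596, 0.1634]
ee_rot: [2.219, 2.218, 0.003]
force: [0.6, -1.2, -0.3]
width: 0.662
gripper_force: 12.0
```

```bash
python3 d.py 443,128.6,155,90
```

```text
t 34.8 pos [ 640.9 -259.6  163.4] psi 90.0 F [ 0.6 -1.2 -0.3] w 60.8 gf 12.0 q [-0.06  0.66  0.62  1.52 -0.42  1.09  0.65]
443,128.6,155,90 [0.3881, -0.198, 0.0068, np.float64(-0.0)]
```

Emit:
{"method": "jog_arm", "body": {"moves": [[0.03,-0.015,0,0],[0.07,-0.036,0,0],[0.11,-0.056,0,0],[0.15,-0.077,0,0],[0.19,-0.097,0,0],[0.23,-0.117,0,0],[0.27,-0.138,0,0],[0.31,-0.158,0,0],[0.35,-0.179,0,0],[0.378,-0.193,0,0],[0.388,-0.198,0,0],[0.388,-0.198,0,0],[0.388,-0.198,0.02,0],[0.388,-0.198,0.045,0],[0.388,-0.198,0.067,0],[0.388,-0.198,0.079,0],[0.388,-0.198,0.084,0],[0.388,-0.198,0.085,0],[0.388,-0.198,0.085,0]]}}

```text
clock: 37.2
position: [0.4433, 0.1287, 0.0761]
ee_rot: [2.222, 2.219, 0.003]
force: [-0.5, -2.4, 9.6]
width: 0.66
gripper_force: 12.0
```

Emit:
{"method": "jog_arm", "body": {"moves": [[0,0,0.0015,0],[0,0,0.003,0],[0,0,0.0045,0],[0,0,0.0045,0]]}}

```text
clock: 37.7
position: [0.4435, 0.1289, 0.072]
ee_rot: [2.222, 2.219, 0.005]
force: [-1.3, -1.6, 13.9]
width: 0.666
gripper_force: 12.0
```

Emit:
{"method": "jog_arm", "body": {"moves": [[0,0,-0.001,0],[0,0,-0.001,0],[0,0,-0.001,0],[0,0,-0.001,0],[0,0,-0.02,0],[0,0,-0.05,0],[0,0,-0.09,0],[0,0,-0.1,0],[0,0,-0.1,0]], "hand": 0.0915}}

```text
clock: 38.83
position: [0.4418, 0.1298, 0.1705]
ee_rot: [-2.221, -2.222, -0.002]
force: [-0.8, -0.9, 0.1]
width: 0.997
gripper_force: 0.0
```

```bash
cat > st.py <<'E'
from m import *
ims=[get('top'),get('side')]
print(*cups(ims,[(.573,-.387)]))
for im in ims:
    W=cloud(im); d=np.hypot(W[...,0]-.4435,W[...,1]-.1285); m=(d<.05)&(W[...,2]>.02)&(W[...,2]<.11); P=W[m]
    for lo,hi in((.035,.05),(.055,.066),(.069,.083),(.084,.1)):
        Q=P[(P[:,2]>lo)&(P[:,2]<hi)]
        if len(Q)>5: print(lo,np.round(cv2.minEnclosingCircle((Q[:,:2]*1000).astype(np.float32))[0]),Q[:,2].max(),len(Q))
E
python3 st.py; python3 d.py 574,-386.5,172,90
```

```text
[(576, -387, 31.1, 54), (573, -385, 30.8, 50)]
0.035 [440. 126.] 0.04996582146518541 127
0.055 [441. 128.] 0.06599757414394215 110
0.069 [441. 128.] 0.08055337214747314 91
t 38.9 pos [441.1 129.4 169.5] psi 90.0 F [-0.2  0.6 -0.5] w 91.6 gf 0.0 q [-0.96  0.28  0.7   2.09 -0.24  0.85 -0.12]
574,-386.5,172,90 [-0.516, 0.1328, -0.0024, np.float64(0.0)]
```

Emit:
{"method": "jog_arm", "body": {"moves": [[-0.05,0.013,0,0.17],[-0.1,0.026,0,0.34],[-0.15,0.039,0,0.51],[-0.2,0.051,0,0.68],[-0.25,0.064,0,0.85],[-0.3,0.077,0,1.02],[-0.35,0.09,0,1.19],[-0.4,0.103,0,1.36],[-0.45,0.116,0,1.5],[-0.5,0.129,0,1.571],[-0.516,0.133,0,1.571],[-0.516,0.133,0,1.571],[-0.516,0.133,0,1.571]]}}

```text
clock: 40.55
position: [0.5748, -0.3847, 0.1696]
ee_rot: [-3.14, -0.002, 0.001]
force: [0.6, -0.1, 0.5]
width: 0.996
gripper_force: 0.0
```

```bash
python3 d.py 574,-386.5,45,0
```

```text
t 40.5 pos [ 574.8 -384.7  169.6] psi 0.1 F [ 0.6 -0.1  0.5] w 91.5 gf 0.0 q [-0.03  0.78  0.98  1.52 -0.67  1.21 -0.5 ]
574,-386.5,45,0 [-0.0007, 0.002, 0.1246, np.float64(0.001)]
```

Emit:
{"method": "jog_arm", "body": {"moves": [[-0.0007,0.002,0.03,0],[-0.0007,0.002,0.06,0],[-0.0007,0.002,0.09,0],[-0.0007,0.002,0.115,0],[-0.0007,0.002,0.123,0],[-0.0007,0.002,0.1245,0],[-0.0007,0.002,0.1245,0]]}}

```text
clock: 41.42
position: [0.5745, -0.3886, 0.047]
ee_rot: [3.141, 0.0, 0.002]
force: [-0.5, 0.5, -1.4]
width: 0.995
gripper_force: 0.0
```

Emit:
{"method": "jog_arm", "body": {"moves": [[0,0,0,0],[0,0,0,0],[0,0,0,0],[0,0,0,0],[0,0,0,0],[0,0,0,0],[0,0,-0.02,0],[0,0,-0.05,0],[0,0,-0.09,0],[0,0,-0.125,0],[0,0,-0.13,0],[0,0,-0.13,0]], "hand": 0.045}}

```text
clock: 42.92
position: [0.574, -0.3886, 0.1764]
ee_rot: [3.142, -0.001, 0.001]
force: [-0.8, -0.0, -1.9]
width: 0.658
gripper_force: 12.0
```

```bash
python3 d.py 443,128.6,172,0; python3 st.py
```

```text
t 42.9 pos [ 574.  -388.6  176.4] psi -0.0 F [-0.8 -0.  -1.9] w 60.4 gf 12.0 q [-0.02  0.77  0.99  1.51 -0.67  1.22 -0.51]
443,128.6,172,0 [-0.1312, -0.5171, 0.0043, np.float64(-0.0)]
[]
0.035 [445. 128.] 0.04891969081975168 95
0.055 [445. 128.] 0.06582816763118542 44
0.069 [444. 128.] 0.08208022027286356 75
0.035 [439. 126.] 0.049824983666733415 126
0.055 [441. 127.] 0.06597156200448571 107
0.069 [442. 128.] 0.08006724168431373 97
```

Emit:
{"method": "jog_arm", "body": {"moves": [[-0.008,-0.03,0,0],[-0.018,-0.07,0,0],[-0.028,-0.11,0,0],[-0.038,-0.15,0,0],[-0.048,-0.19,0,0],[-0.058,-0.23,0,0],[-0.068,-0.27,0,0],[-0.079,-0.31,0,0],[-0.089,-0.35,0,0],[-0.099,-0.39,0,0],[-0.109,-0.43,0,0],[-0.119,-0.47,0,0],[-0.128,-0.504,0,0],[-0.1312,-0.517,0,0],[-0.1312,-0.517,0,0],[-0.1312,-0.517,0.02,0],[-0.1312,-0.517,0.045,0],[-0.1312,-0.517,0.06,0],[-0.1312,-0.517,0.067,0],[-0.1312,-0.517,0.067,0]]}}

```text
clock: 45.52
position: [0.4431, 0.1279, 0.109]
ee_rot: [3.141, -0.002, -0.0]
force: [0.4, -0.4, -0.6]
width: 0.657
gripper_force: 12.0
```

```bash
python3 d.py 443,128.6,88,0;python3 - <<'E'
from m import *
im=get('side'); save(im,'s7.png',(180,140,320,260),4.5)
E
```

```text
t 45.5 pos [443.1 127.9 109. ] psi -0.1 F [ 0.4 -0.4 -0.6] w 60.3 gf 12.0 q [-1.18  0.55  1.12  2.17 -0.69  0.84 -1.2 ]
443,128.6,88,0 [-0.0001, -0.0007, 0.021, np.float64(-0.001)]
```

View pics/s7.png

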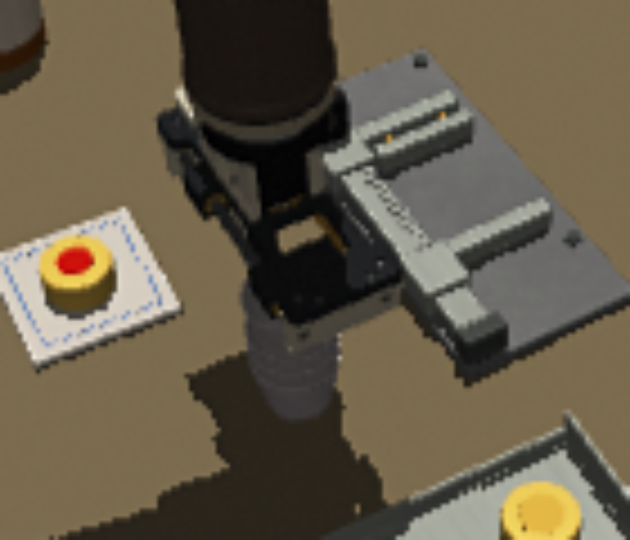

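The fourth cup is lined up over the stack (crop 297,340). I'll lower it.

Emit:
{"method": "jog_arm", "body": {"moves": [[0,-0.0007,0.005,0],[0,-0.0007,0.01,0],[0,-0.0007,0.014,0],[0,-0.0007,0.017,0],[0,-0.0007,0.0195,0],[0,-0.0007,0.021,0],[0,-0.0007,0.0225,0],[0,-0.0007,0.0225,0]]}}

```text
clock: 46.58
position: [0.4443, 0.1283, 0.0873]
ee_rot: [3.142, -0.002, 0.004]
force: [-1.1, -3.3, 14.7]
width: 0.658
gripper_force: 12.0
```

Emit:
{"method": "jog_arm", "body": {"moves": [[0,0,0,0],[0,0,-0.001,0],[0,0,-0.001,0],[0,0,-0.001,0],[0,0,-0.02,0],[0,0,-0.05,0],[0,0,-0.09,0],[0,0,-0.1,0],[0,0,-0.1,0]], "hand": 0.0915}}

```text
clock: 47.7
position: [0.443, 0.1296, 0.1865]
ee_rot: [-3.14, -0.001, -0.001]
force: [-0.4, -0.5, 0.7]
width: 0.996
gripper_force: 0.0
```

```bash
python3 st.py; python3 d.py 602,-94.5,160,0 602,-94.5,24,0; python3 - <<'E'
from m import *
for n in('top','side'):
    im=get(n); W=cloud(im); m=(np.abs(W[...,0]-.627)<.04)&(np.abs(W[...,1]+.094)<.03)&(W[...,2]>.024)&(W[...,2]<.045)
    P=W[m]*1000; print(np.nanmin(P,0).round(),np.nanmax(P,0).round())
E
```

```text
[]
0.035 [440. 127.] 0.04966382605106985 72
0.055 [439. 125.] 0.06588254078108981 96
0.069 [440. 128.] 0.08297584207745787 140
0.084 [441. 128.] 0.09770982074062251 118
t 47.8 pos [442.3 129.3 185.6] psi 0.0 F [ 0.1 -0.5  0. ] w 91.5 gf 0.0 q [-1.32  0.44  1.27  2.08 -0.52  0.98 -1.35]
602,-94.5,160,0 [0.1597, 0.2239, 0.0253, np.float64(0.0)]
602,-94.5,24,0 [0.1599, 0.2239, 0.1613, np.float64(0.0)]
[ 589. -100.   27.] [655. -86.  42.]
[ 588. -102.   25.] [655. -85.  40.]
```

Emit:
{"method": "jog_arm", "body": {"moves": [[0.04,0.056,0,0],[0.08,0.112,0,0],[0.12,0.168,0.01,0],[0.15,0.21,0.02,0],[0.161,0.2239,0.025,0],[0.161,0.2239,0.025,0],[0.161,0.2239,0.055,0],[0.161,0.2239,0.09,0],[0.161,0.2239,0.125,0],[0.161,0.2239,0.15,0],[0.161,0.2239,0.161,0],[0.161,0.2239,0.163,0],[0.161,0.2239,0.163,0]], "hand": 0.05}}

```text
clock: 49.52
position: [0.6043, -0.0947, 0.0242]
ee_rot: [3.142, 0.0, 0.002]
force: [-0.1, 0.2, -0.1]
width: 0.544
gripper_force: 0.0
```

Emit:
{"method": "jog_arm", "body": {"moves": [[0,0,0,0],[0,0,0,0],[0,0,0,0],[0,0,0,0],[0,0,0,0]], "hand": 0.0, "newtons": 60}}

```text
clock: 50.15
position: [0.6039, -0.0946, 0.0235]
ee_rot: [-3.141, 0.0, -0.0]
force: [-0.7, 0.5, 2.4]
width: 0.148
gripper_force: 59.8
```

Emit:
{"method": "jog_arm", "body": {"moves": [[0,0,-0.002,0],[0,0,-0.005,0],[0,0,-0.008,0],[0,0,-0.01,0],[0,0,-0.01,0],[0,0,-0.01,0]]}}

```text
clock: 50.9
position: [0.6039, -0.0947, 0.0334]
ee_rot: [-3.142, 0.0, 0.0]
force: [0.7, 0.6, -2.5]
width: 0.145
gripper_force: 59.8
```

```bash
cat > tr.py <<'E'
from m import *
# tray floor plane fit (points on tray by region around grip) and cakes
o=arm.observe()['position']; 
def fit(dx=-.12):
  for n in('top','side'):
    im=get(n); W=cloud(im); H=hsv(im); h,s,v=H[...,0],H[...,1],H[...,2]
    c=o[:2]+np.array([dx,0])
    box=(np.abs(W[...,0]-c[0])<.085)&(np.abs(W[...,1]-c[1])<.085)&(W[...,2]>o[2]-.15)
    y=box&(h>18)&(h<32)&(s>110)&(v>70)
    P=W[box&(s<80)]
    if len(P)>50:
        for k in range(4):
            A=np.c_[P[:,0]-c[0],P[:,1]-c[1],np.ones(len(P))]; q=np.linalg.lstsq(A,P[:,2],rcond=None)[0]; r=np.abs(A@q-P[:,2]); P=P[r<max(.004,np.median(r)*1.5)]
        print(n,len(P),'slope x,y',q[:2].round(3),'z',(q[2]*1000).round(1),'x',(P[:,0].min()*1000).round(),(P[:,0].max()*1000).round())
    print(' cakes',[b[3] for b in blobs(im,y,.03,40)])
fit()
E
python3 tr.py; python3 d.py
```

```text
top 810 slope x,y [2.08  3.721] z 242.3 x 399.0 569.0
 cakes [array([ 441., -128.,   35.])]
side 1237 slope x,y [0.038 0.005] z 10.8 x 399.0 524.0
 cakes [array([518., -61.,  36.]), array([ 435., -133.,   34.])]
t 51.0 pos [603.8 -94.8  33.3] psi -0.0 F [-0.3  0.3 -2.7] w 13.1 gf 59.8 q [-0.47  0.8   0.85  1.85 -0.79  0.87 -0.79]
```

The tray lifts with only 2° of sag. I'll raise it gently.

Emit:
{"method": "jog_arm", "body": {"moves": [[0,0,-0.004,0],[0,0,-0.01,0],[0,0,-0.018,0],[0,0,-0.026,0],[0,0,-0.034,0],[0,0,-0.042,0],[0,0,-0.05,0],[0,0,-0.058,0],[0,0,-0.066,0],[0,0,-0.074,0],[0,0,-0.082,0],[0,0,-0.09,0],[0,0,-0.096,0],[0,0,-0.1,0],[0,0,-0.1,0],[0,0,-0.1,0]]}}

```text
clock: 53.0
position: [0.6037, -0.0947, 0.1332]
ee_rot: [-3.141, 0.0, 0.001]
force: [-0.0, 0.2, -3.3]
width: 0.145
gripper_force: 59.8
```

```bash
python3 tr.py; python3 d.py; python3 - <<'E'
from m import *
im=get('side'); save(im,'s8.png',(220,160,420,330),4)
E
```

```text
top 694 slope x,y [0.96  3.457] z 385.3 x 401.0 569.0
 cakes [array([ 440., -126.,  135.])]
side 1446 slope x,y [0.046 0.006] z 111.0 x 399.0 506.0
 cakes [array([518., -61., 136.]), array([ 435., -134.,  134.])]
t 53.1 pos [603.7 -94.8 133.2] psi -0.0 F [-1.  -0.9 -3.1] w 13.3 gf 59.8 q [-0.54  0.69  0.97  1.78 -0.66  1.04 -0.89]
```

View pics/s8.png

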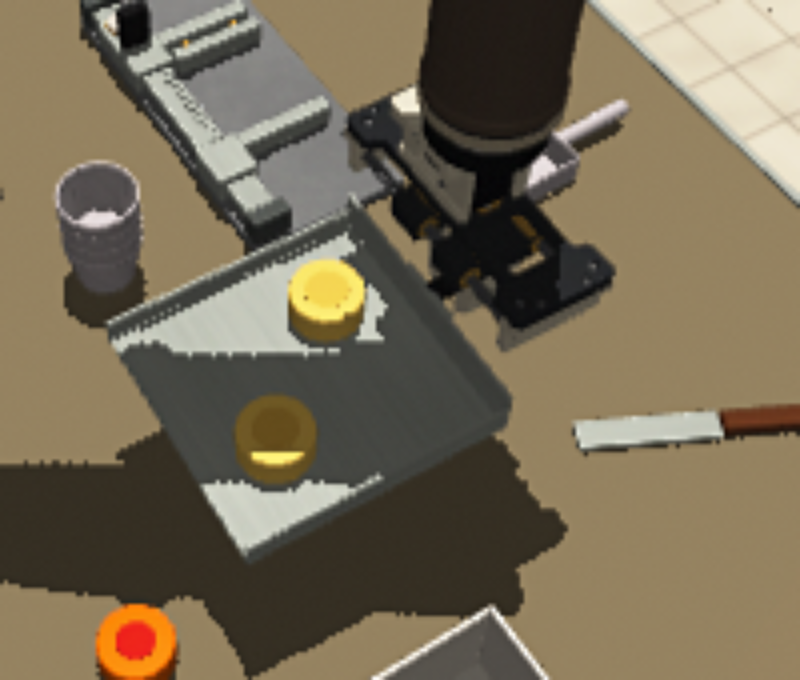

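The tray is level to about 2.6° with both plain cakes on it at crop (325,300) and (275,438). I'll carry it over the bin gently.

Emit:
{"method": "jog_arm", "body": {"moves": [[0.001,0.005,0,0],[0.004,0.014,0,0],[0.007,0.027,0,0],[0.01,0.041,0,0],[0.013,0.055,0,0],[0.016,0.069,0,0],[0.02,0.083,0,0],[0.023,0.098,0,0],[0.026,0.113,0,0],[0.03,0.128,0,0],[0.033,0.143,0,0],[0.036,0.158,0,0],[0.04,0.173,0,0],[0.043,0.188,0,0],[0.047,0.203,0,0],[0.05,0.218,0,0],[0.054,0.233,0,0],[0.057,0.246,0,0],[0.059,0.255,0,0],[0.06,0.26,0,0]]}}

```text
clock: 55.65
position: [0.6638, -0.3554, 0.1333]
ee_rot: [-3.142, 0.001, 0.0]
force: [0.1, -0.3, -2.9]
width: 0.146
gripper_force: 59.8
```

Emit:
{"method": "jog_arm", "body": {"moves": [[0,0,0,0],[0,0,0,0]]}}

```text
clock: 55.9
position: [0.664, -0.3541, 0.1334]
ee_rot: [-3.141, -0.001, -0.0]
force: [-0.3, 0.2, -3.0]
width: 0.145
gripper_force: 59.8
```

```bash
python3 tr.py; python3 d.py; python3 - <<'E'
from m import *
im=get('side'); save(im,'s9.png',(250,180,430,420),2.5)
E
```

```text
top 494 slope x,y [2.786 1.419] z 340.5 x 461.0 629.0
 cakes [array([ 499., -388.,  136.])]
side 1958 slope x,y [0.313 0.065] z 116.9 x 465.0 590.0
 cakes [array([ 577., -317.,  136.]), array([ 497., -390.,  135.])]
t 56.0 pos [ 664.  -354.1  133.4] psi 0.0 F [ 1.2 -0.2 -3.3] w 12.9 gf 59.8 q [-0.03  0.87  0.89  1.37 -0.69  1.22 -0.65]
```

View pics/s9.png

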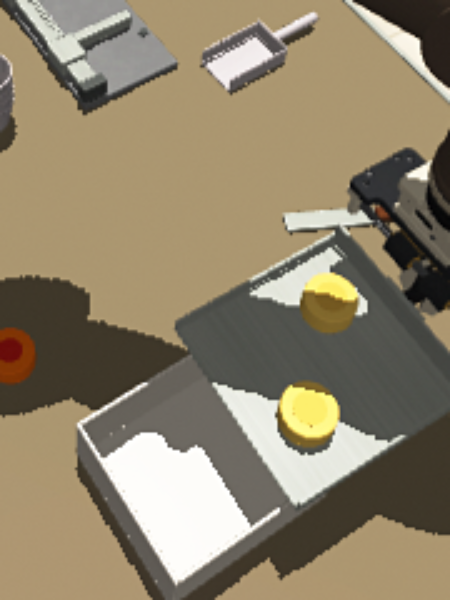

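The lip is over the bin, at roughly crop (245,420), and both cakes are still on the tray. I'll bring the lip just above the rim, then ease the grip so the lip droops onto it.

Emit:
{"method": "jog_arm", "body": {"moves": [[0,0,0.002,0],[0,0,0.006,0],[0,0,0.01,0],[0,0,0.014,0],[0,0,0.016,0],[0,0,0.017,0],[0,0,0.017,0]]}}

```text
clock: 56.92
position: [0.6638, -0.3549, 0.1164]
ee_rot: [3.142, -0.001, 0.0]
force: [0.3, -0.4, -2.7]
width: 0.143
gripper_force: 59.8
```

Emit:
{"method": "jog_arm", "body": {"moves": [[0,0,0,0],[0,0,0,0],[0,0,0,0]], "newtons": 30}}

```text
clock: 57.3
position: [0.6638, -0.3549, 0.1166]
ee_rot: [3.141, -0.0, 0.0]
force: [-0.3, -0.5, -1.9]
width: 0.145
gripper_force: 30.0
```

```bash
python3 tr.py; python3 d.py
```

```text
top 444 slope x,y [2.945 1.449] z 310.4 x 461.0 629.0
 cakes [array([ 497., -389.,  113.])]
side 1982 slope x,y [0.345 0.036] z 97.3 x 462.0 587.0
 cakes [array([ 576., -319.,  116.]), array([ 498., -392.,  111.])]
t 57.4 pos [ 663.9 -354.9  116.5] psi -0.0 F [ 0.5  0.3 -1.9] w 13.5 gf 30.0 q [-0.02  0.89  0.88  1.38 -0.7   1.19 -0.64]
```

The lip now rests on the rim. I'll ease the grip to 15 N and raise the handle.

Emit:
{"method": "jog_arm", "body": {"moves": [[0,0,-0.002,0],[0,0,-0.006,0],[0,0,-0.01,0],[0,0,-0.015,0],[0,0,-0.02,0],[-0.001,0,-0.025,0],[-0.001,0,-0.03,0],[-0.001,0,-0.03,0]], "newtons": 15}}

```text
clock: 58.4
position: [0.6631, -0.355, 0.1471]
ee_rot: [3.141, -0.0, 0.001]
force: [-0.1, 0.0, -1.1]
width: 0.15
gripper_force: 15.0
```

```bash
python3 tr.py; python3 d.py
```

```text
top 449 slope x,y [2.895 1.429] z 345.0 x 458.0 628.0
 cakes [array([ 497., -391.,  118.])]
side 2255 slope x,y [0.604 0.016] z 112.3 x 458.0 565.0
 cakes [array([ 578., -319.,  134.]), array([ 499., -390.,  118.])]
t 58.5 pos [ 663.1 -354.8  146.5] psi -0.0 F [ 0.6  0.3 -1.3] w 14.0 gf 15.0 q [-0.03  0.86  0.9   1.36 -0.68  1.24 -0.66]
```

Tilt is about 11.5° with the cakes still on. I'll keep raising slowly.

Emit:
{"method": "jog_arm", "body": {"moves": [[-0.001,0,-0.003,0],[-0.001,0,-0.006,0],[-0.002,0,-0.01,0],[-0.003,0,-0.014,0],[-0.004,0,-0.018,0],[-0.005,0,-0.022,0],[-0.006,0,-0.026,0],[-0.007,0,-0.03,0],[-0.008,0,-0.034,0],[-0.009,0,-0.038,0],[-0.01,0,-0.042,0],[-0.012,0,-0.046,0],[-0.013,0,-0.05,0],[-0.013,0,-0.05,0],[-0.013,0,-0.05,0],[-0.013,0,-0.05,0]]}}

```text
clock: 60.5
position: [0.6499, -0.3548, 0.1963]
ee_rot: [3.142, -0.0, 0.0]
force: [0.5, -0.1, -0.6]
width: 0.15
gripper_force: 15.0
```

```bash
python3 tr.py; python3 d.py; python3 - <<'E'
from m import *
im=get('side'); save(im,'s10.png',(250,180,430,420),2.5)
E
```

```text
top 417 slope x,y [2.651 1.673] z 397.9 x 446.0 615.0
 cakes []
side 2493 slope x,y [ 0.531 -0.004] z 114.1 x 461.0 543.0
 cakes []
t 60.6 pos [ 649.9 -354.8  196.4] psi -0.0 F [-0.1  0.3 -0.2] w 14.1 gf 15.0 q [-0.04  0.8   0.93  1.34 -0.64  1.3  -0.67]
```

View pics/s10.png

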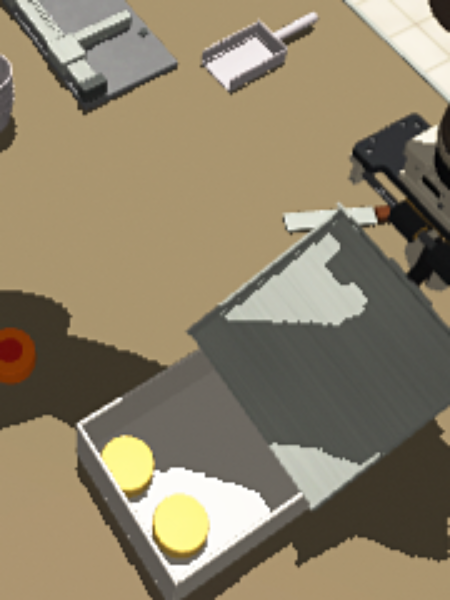

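Both cakes are in the bin at crop (128,463) and (180,523), and the tray is empty. I'll return the tray to its old place.

Emit:
{"method": "jog_arm", "body": {"moves": [[0,0,-0.01,0],[0,0,-0.025,0],[0,0,-0.04,0],[-0.002,-0.01,-0.045,0],[-0.005,-0.025,-0.045,0],[-0.009,-0.045,-0.045,0],[-0.013,-0.068,-0.045,0],[-0.017,-0.09,-0.045,0],[-0.021,-0.112,-0.045,0],[-0.025,-0.135,-0.045,0],[-0.029,-0.158,-0.045,0],[-0.033,-0.18,-0.045,0],[-0.036,-0.2,-0.045,0],[-0.039,-0.22,-0.045,0],[-0.041,-0.24,-0.045,0],[-0.043,-0.253,-0.045,0],[-0.044,-0.26,-0.045,0],[-0.044,-0.26,-0.045,0]], "newtons": 60}}

```text
clock: 62.9
position: [0.6058, -0.0944, 0.2413]
ee_rot: [-3.142, -0.001, 0.0]
force: [-0.9, -0.3, -2.5]
width: 0.147
gripper_force: 60.0
```

```bash
python3 d.py 605,-94.5,24,0; python3 - <<'E'
from m import *
im=get('side'); save(im,'s11.png',(220,150,420,330),3)
W=cloud(im); H=hsv(im); m=(np.abs(W[...,1]+.095)<.12)&(W[...,0]>.35)&(W[...,0]<.6)&(H[...,1]<80)&(W[...,2]>.04)&(W[...,2]<.3)
P=W[m]; print(P.min(0),P.max(0))
E
```

```text
t 62.9 pos [605.8 -94.4 241.3] psi 0.0 F [-0.9 -0.3 -2.5] w 13.5 gf 60.0 q [-0.59  0.58  1.06  1.65 -0.54  1.23 -0.99]
605,-94.5,24,0 [-0.0008, 0.0001, 0.2173, np.float64(0.0)]
[ 0.41480123 -0.19098449  0.12297523] [0.59967247 0.0037828  0.29993366]
```

View pics/s11.png

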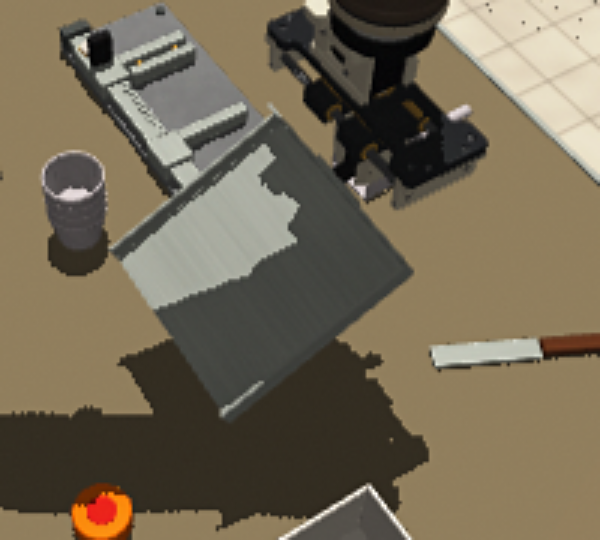

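The tray is tilted lip-down with the lip at crop (225,415), above free counter. I'll lower it until the lip nears the counter, then ease the grip and lay it flat.

Emit:
{"method": "jog_arm", "body": {"moves": [[0,0,0.015,0],[0,0,0.035,0],[0,0,0.055,0],[0,0,0.075,0],[0,0,0.092,0],[0,0,0.104,0],[0,0,0.11,0],[0,0,0.11,0]]}}

```text
clock: 63.95
position: [0.6059, -0.0948, 0.1313]
ee_rot: [3.142, -0.0, -0.0]
force: [-0.4, -0.5, -1.2]
width: 0.144
gripper_force: 60.0
```

Emit:
{"method": "jog_arm", "body": {"moves": [[0,0,0.002,0],[0.001,0,0.006,0],[0.002,0,0.012,0],[0.004,0,0.018,0],[0.006,0,0.025,0],[0.008,0,0.032,0],[0.01,0,0.039,0],[0.012,0,0.046,0],[0.013,0,0.053,0],[0.014,0,0.06,0],[0.015,0,0.067,0],[0.016,0,0.074,0],[0.017,0,0.081,0],[0.018,0,0.088,0],[0.018,0,0.094,0],[0.018,0,0.098,0],[0.018,0,0.1,0],[0.018,0,0.1,0]], "newtons": 12}}

```text
clock: 66.2
position: [0.6237, -0.0948, 0.0313]
ee_rot: [-3.141, 0.001, 0.001]
force: [-0.3, 0.5, -0.5]
width: 0.151
gripper_force: 12.0
```

```bash
python3 d.py; cat > flat.py <<'E'
from m import *
for n in('top','side'):
    im=get(n); W=cloud(im); H=hsv(im); 
    for x in(.43,.48,.53,.56):
        m=(np.abs(W[...,0]-x)<.012)&(np.abs(W[...,1]+.095)<.08)&(H[...,1]<80)&(W[...,2]<.1); print(n,x,(np.nanmedian(W[m][:,2])*1000).round(1),m.sum())
E
python3 flat.py
```

```text
t 66.2 pos [623.7 -94.8  31.3] psi -0.0 F [-0.3  0.5 -0.5] w 13.8 gf 12.0 q [-0.45  0.82  0.84  1.8  -0.78  0.89 -0.82]
top 0.43 4.0 349
top 0.48 5.6 181
top 0.53 7.1 133
top 0.56 8.1 76
side 0.43 3.3 456
side 0.48 5.1 429
side 0.53 6.5 412
side 0.56 7.4 409
```

Nearly flat (about 2°). Lower the remaining 8 mm, release, and rise.

Emit:
{"method": "jog_arm", "body": {"moves": [[0,0,0.002,0],[0,0,0.004,0],[0,0,0.006,0],[0,0,0.007,0],[0,0,0.0075,0],[0,0,0.0075,0]]}}

```text
clock: 67.05
position: [0.6241, -0.0948, 0.0244]
ee_rot: [-3.141, 0.0, -0.001]
force: [-1.7, 0.3, 5.6]
width: 0.153
gripper_force: 12.0
```

Emit:
{"method": "jog_arm", "body": {"moves": [[0,0,0,0],[0,0,0,0],[0,0,0,0],[0,0,-0.02,0],[0,0,-0.05,0],[0,0,-0.1,0],[0,0,-0.15,0],[0,0,-0.2,0],[0,0,-0.2,0]], "hand": 0.04}}

```text
clock: 68.18
position: [0.6256, -0.0964, 0.2293]
ee_rot: [3.14, -0.002, 0.012]
force: [-0.1, -0.9, 0.5]
width: 0.436
gripper_force: 0.0
```

```bash
python3 d.py 500,-20,250; python3 flat.py; python3 st.py; python3 - <<'E'
from m import *
for n in('top','side'):
    im=get(n); H=hsv(im); h,s,v=H[...,0],H[...,1],H[...,2]; W=cloud(im); inb=(W[...,0]>.25)&(W[...,0]<.75)&(np.abs(W[...,1])<.45)&(W[...,2]<.08)
    print('yellow',[b[3] for b in blobs(im,inb&(h>18)&(h<32)&(s>110)&(v>90)&(W[...,2]>.01),.03)])
    m=(W[...,0]>.605)&(W[...,0]<.66)&(W[...,1]>.13)&(W[...,1]<.35)&(W[...,2]>.031)&(W[...,2]<.045)
    y=np.sort(W[m][:,1]*1000); k=np.where(np.diff(y)>5)[0]; print('jaw y', [(round(a[0]),round(a[-1])) for a in np.split(y,k+1)])
E
```

```text
t 68.2 pos [625.6 -96.4 229.3] psi -0.1 F [-0.1 -0.9  0.5] w 40.0 gf 0.0 q [-0.56  0.62  1.04  1.62 -0.56  1.22 -0.98]
500,-20,250 [-0.1255, -0.0763, -0.0217, 0]
top 0.43 3.2 92
top 0.48 5.5 20
top 0.53 nan 0
top 0.56 nan 0
side 0.43 2.7 442
side 0.48 2.7 424
side 0.53 2.3 411
side 0.56 2.5 391
[]
0.035 [445. 129.] 0.04997421996981147 35
0.055 [444. 128.] 0.06569543695367511 51
0.069 [444. 128.] 0.08288122922495532 48
0.084 [445. 128.] 0.0993448653985606 86
0.035 [440. 126.] 0.04981558165509044 70
0.055 [439. 125.] 0.06595703893138614 90
0.069 [440. 127.] 0.08299024976681346 136
0.084 [442. 128.] 0.09771204782550325 132
yellow [array([ 374., -385.,   30.]), array([ 361., -317.,   30.])]
jaw y [(163, 173), (269, 280), (292, 306)]
yellow [array([344., 278.,  32.]), array([ 359., -319.,   30.]), array([ 371., -390.,   30.])]
jaw y [(160, 177), (269, 309)]
  return np.nanmean(a, axis, out=out, keepdims=keepdims)
```

```bash
python3 look.py|head -2; python3 - <<'E'
from m import *
im=get('top'); H=hsv(im); W=cloud(im); m=(np.hypot(W[...,0]-.35,W[...,1]-.29)<.08)&(W[...,2]>.022)&(W[...,2]<.06)
P=W[m]; print(len(P),np.round(cv2.minEnclosingCircle((P[:,:2]*1000).astype(np.float32))[0]),np.median(P[:,2]) if len(P) else 0)
E
```

```text
t sample [(array([352., 291.,  34.]), array([351., 291.,  35.]))]
s sample [(array([348., 290.,  34.]), array([347., 290.,  35.]))]
217 [353. 289.] 0.03424170349663472
```

The sample is centred on the tile, both cakes are in the bin, the tray is flat, the stack is straight and the jaws are open by about 94 mm. Handing in.

```bash
python3 -c "
from cell import arm
print(arm.sign_off())"
```

```text
the job is handed in; nothing more can be done
None
```

I completed every step and handed the job in; the final camera check looked right, but sign-off returned no verdict, and the jaw force on the sample was estimated from the 3–4 mm the jaw spring gave, not read directly.

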